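# Unlock the imaging shuttle and load a wax block

### The job

Load the wax block onto the shuttle of the little imaging stand. Pull the red spring plunger up, turn it anticlockwise into its rest notch and let go so that it stays up by itself; then draw the carriage all the way out of the hood by its steel knob, and set the wax block squarely and centrally on the narrow blue pedestal, its long side along the pedestal's long side. Leave the plunger parked and do not disturb the rubber stopper or the vial.

Things in the scene. Friction and masses are not known exactly. Their poses are not given: they have to be found in the camera images.
- stand: Fixed imaging stand, yaw up to 0.3 rad: aluminium base plate 168 x 325 mm, long side along its y; origin on the worktop near its middle. White hood over stand x -46..46, y 53..157 mm, roof 82 mm up, open towards -y. Nearer the robot, at x -72, y 105 mm, a grey bracket holds the red plunger in a notched steel collar 47 mm wide, teeth up to 82 mm above the worktop.
- plunger_handle (a point): Centre of the red T-shaped handle bar of the spring plunger: 44 mm long along this point's x, 12 mm wide along its y, 22 mm tall; pinch it from above across its 12 mm width. 109 mm above the worktop when the pin is down. The frame turns with the handle.
- plunger_lift (a joint): Lift of the plunger, m: 0 = pin down in the carriage's hole (locked), at most 0.018. A spring pushes it down, 4 N at 0, 8 N at the top. Its brass cross pin, parallel to the handle bar, lies in a deep slot of the collar and must rise 0.0135 to pass the low teeth. In the rest notch it stays at about 0.010, pin clear of the carriage.
- plunger_turn (a joint): Turn of the plunger in rad about the upright axis, anticlockwise seen from above positive: 0 in the deep slot (locked), 1.05 in the rest notch. Each has about 0.16 of play; taller teeth stop it soon after either end.
- carriage (a joint): Travel of the carriage in m: 0 fully in (pedestal under the hood, locked by the pin), 0.135 fully out at its stop; it slides along the stand's own -y. Friction about 1.5 N; it stays where it is left.
- carriage_knob (a point): Centre of the upright steel knob of the carriage: cylinder of 18 mm diameter, 26 mm tall, 60 mm above the worktop, on a 12 mm stem; it moves with the carriage. The hood's front edge is 38 mm from it (towards stand +y) when the carriage is in.
- pedestal_top (a point): Centre of the top face of the blue pedestal on the carriage, 40 mm above the worktop, 85 mm from the knob along the stand's own +y; the face is 34 mm long along this point's x and 20 mm wide along its y (same axes as the stand).
- block_center (a point): Centre of the loose cream wax block, 30 x 46 x 22 mm along its own x, y, z (long side along y), standing on the worktop, centre 11 mm up; 50 g. Pinch it across its 30 mm width.
- rubber_stopper: Loose red-brown rubber stopper, 26 mm across and 26 mm tall, upright on the worktop; origin at the centre of its underside. Leave alone.
- vial: Loose small clear vial with a blue cap, 23 mm across and 48 mm tall, upright on the worktop; origin at the centre of its underside. Leave alone.
Mind the look-alikes: they are no part of the job. Leave any turquoise or yellow look-alike of the part that bears block_center alone.

How it is judged:
By the outcome, as a careful person would: the job done as asked, in the order asked, and still so for the second after the job is handed in, with the robot touching nothing.
It also fails if it takes over 69 s, if anything falls off the work surface, if the arm or the gripper's body presses on something with over 40 N, if the wrist force passes 120 N, or if a joint passes its speed limit or range.

### The arm

A 6-joint arm with a two-finger parallel gripper is mounted at the origin on a cart in front of the work surface, level with it; the furniture and walls round the work are solid. World frame = base frame: x ahead of the robot, y to its left, z up, the work surface at z = 0. Lengths are in m, angles in rad, forces in N, time in s.
With the tool pointing down it reaches from about 0.325 to 0.9 m from the base axis. Payload 6.1 kg.
Tool frame: the origin (TCP) lies midway between the tips of the shut fingers; the grasp point (between the pads) lies behind it (ctrl.tcp_to_grasp is the z of the grasp point in the tool frame, in m); z points along the fingers, y is the direction in which the jaws open and shut (so a half turn about z gives the same grasp; the last joint's range is limited). The gripper opens to 87 mm and grips with 3 to 60 N. Pads are 19 mm wide; open, the fingers measure 117 mm over their backs; the gripper's body (75 mm by 190 mm) begins 51 mm behind the grasp point.
Start: joints at [1.133, 0.22, 1.526, -0, 1.395, -0.126], TCP at [0.192, 0.595, 0.223] pointing down, gripper open.
Joint ranges: [-2.98, 2.98], [-0.91, 2.08], [0.09, 2.57], [-1.24, 4.39], [0.2, 2.65], [-2.68, 2.68]. Speed limits (rad/s): [2.57, 2.57, 3.01, 3.14, 3.14, 3.14].

### API

Orientations are given as a 3x3 rotation matrix whose columns are the frame's x, y, z axes.
In Python, from plant import observe, eyes, ctrl gives the robot as it stands.
- The arm moves only by the shell command python3 -m pendant 'ROWS' [FORCE]. ROWS is JSON, one flat list of numbers, 5 for each row, row after row: the closure, from 0 (fully open) to 1 (shut), then the shift along the tool's x, y, z in cm, then the turn about the tool's z in rad. A call has 1 to 8 rows; each row shifts and turns the pose as measured when the row begins, along the tool's axes as they then stand; what a row does not reach is not made up. A row lasts 1/12 s, in which the tool goes at most 41.7 mm and 7.16 degrees, less where a joint would pass 70% of its speed; a pose out of reach is approached as far as the arm can. A call with a gripper value outside its range is refused whole. The fingers move at their own pace and stop on an object; FORCE is the grip in N (left out, the last holds). Time passes only in rows, so rows that do not move let the fingers close. It gives the time, the measured TCP pose, the force and the opening at its end, in the units of the state.
- observe(): the state, without advancing time (a new reading comes with each control period).
- eyes.read_camera(name): name is "side" or "top" or "wrist"; returns the picture (480x640x3 uint8, red, green, blue); there is no depth.
- eyes.camera_info(name): a dict with "K" (3x3 intrinsics, pixels), "R" (3x3) and "t" (3): a world point X has camera coordinates R X + t; the wrist camera has in their place "mount" (4x4, takes a point from camera to tool coordinates, whose origin is the TCP and whose axes are the flange's). Camera axes: x right, y down, z forward; pixel columns grow to the right and rows downward; lengths in m; the calibration is good to about 2 mm. A picture is of the moment at which its call begins: read the wrist's pose just before it. camera_info takes no time and is no camera call.
- ctrl.job_done(): hands the job in, once; it reports no verdict.
The state is a dict: "time_s": time; "joints": joint angles; "joint_vel": joint speeds; "joint_torque": joint torques, N m; "tcp_pos": TCP position; "orientation": TCP orientation; "contact_force": force on the tool from outside, world axes, zero at the start; "ft_torque": the same for the moment, N m; "finger_gap": finger opening in m.
Only numpy, scipy, OpenCV 4.12 (cv2) and the standard library are available. Lean on these libraries where they do the work, as an engineer would, in place of code of your own. Each camera call takes 0.05 s, during which the arm holds its last target.

## Working session

There is one attempt and no reset: what is moved stays moved. The work goes in short steps, Python scripts to look and compute and a shell command to move; the robot and the scene stay as the last step left them, time stands still between calls to the robot, and variables do not carry over. Pictures are saved under pics/ and viewed, and the job is handed in when it is done.

```bash
ls; mkdir -p pics; python3 - <<'E'
from plant import observe, eyes, ctrl
import cv2
print(observe()); print(ctrl.tcp_to_grasp)
for n in ("side","top","wrist"):
    im=eyes.read_camera(n); cv2.imwrite(f"pics/{n}0.png",im[:,:,::-1]); print(n,eyes.camera_info(n))
E
```

```text
pics
{'time_s': 0.0, 'joints': array([ 1.13290015e+00,  2.21184036e-01,  1.52759814e+00, -2.58182743e-05,
        1.39469527e+00, -1.26095163e-01]), 'joint_vel': array([-1.59005666e-05,  8.04957190e-04, -1.10208012e-03,  1.00683932e-03,
        3.90794197e-04,  3.57306237e-04]), 'joint_torque': array([ 5.10792995e-05, -4.94639361e+01, -3.87361622e+01,  6.99789589e-02,
        5.76083036e-02, -1.05422725e-04]), 'tcp_pos': array([0.19148134, 0.59430356, 0.22147019]), 'orientation': array([[-9.51783925e-01,  3.06768248e-01, -7.76197608e-04],
       [ 3.06769157e-01,  9.51782398e-01, -1.71773299e-03],
       [ 2.11825282e-04, -1.87302413e-03, -9.99998223e-01]]), 'contact_force': array([-0.12925983, -0.53678438, -0.38340693]), 'ft_torque': array([ 0.02558015,  0.02352278, -0.04470978]), 'finger_gap': 0.08687012485955613}
-0.0187
side {'K': array([[479.992789  ,   0.        , 314.51814445],
       [  0.        , 479.992789  , 247.19479733],
       [  0.        ,   0.        ,   1.        ]]), 'R': array([[ 0.82451823, -0.56544961,  0.02089089],
       [-0.27060062, -0.42646698, -0.8630766 
[... 292 characters left out ...]
314, -0.99996275, -0.00453543],
       [-0.98816822, -0.00656152, -0.15323356],
       [ 0.1531981 ,  0.00560698, -0.98817959]]), 't': array([-0.12791974,  0.48262695,  0.93023664])}
wrist {'K': array([[365.43979527,   0.        , 317.44675778],
       [  0.        , 365.43979527, 242.24793931],
       [  0.        ,   0.        ,   1.        ]]), 'mount': array([[ 4.55535220e-04, -9.67626690e-01, -2.52385383e-01,
         6.97975034e-02],
       [ 9.99999838e-01,  5.26892491e-04, -2.15147529e-04,
         6.99134884e-04],
       [ 3.41162454e-04, -2.52385244e-01,  9.67626773e-01,
        -1.61683174e-01],
       [ 0.00000000e+00,  0.00000000e+00,  0.00000000e+00,
         1.00000000e+00]])}
```

View pics/top0.png

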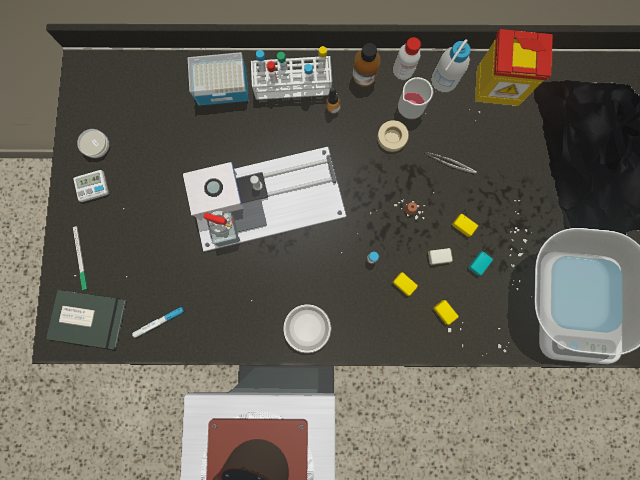

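View pics/side0.png

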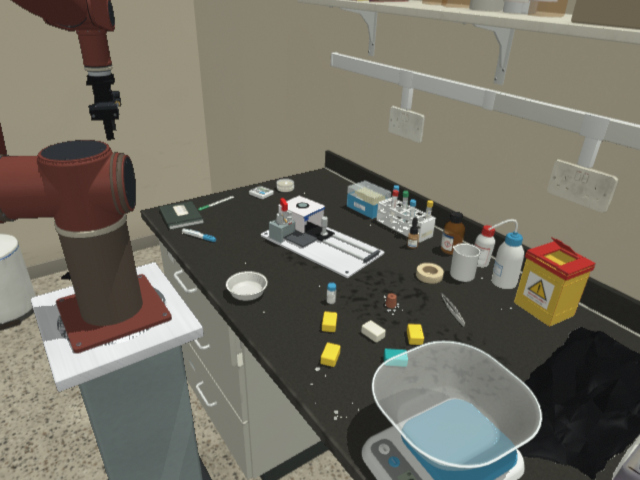

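View pics/wrist0.png

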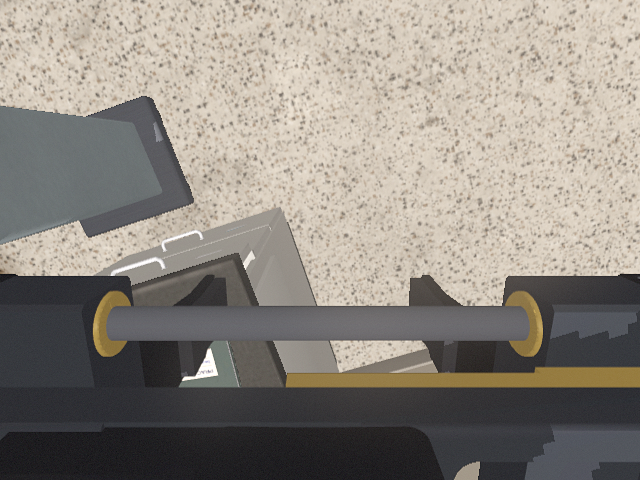

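```bash
python3 - <<'E'
import cv2
im=cv2.imread("pics/top0.png")
cv2.imwrite("pics/c1.png",cv2.resize(im[140:260,175:355],None,fx=4.4,fy=4.4,interpolation=cv2.INTER_CUBIC))
cv2.imwrite("pics/c2.png",cv2.resize(im[190:330,350:500],None,fx=4.2,fy=4.2,interpolation=cv2.INTER_CUBIC))
E
```

```text
(no output)
```

View pics/c1.png

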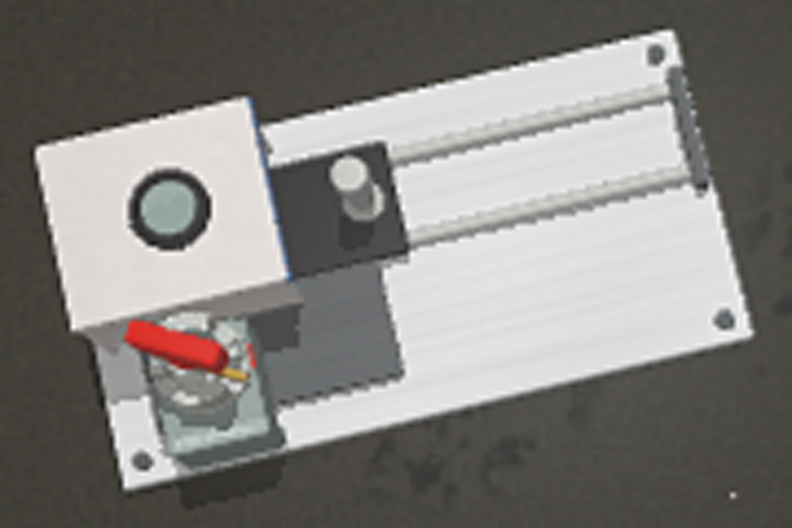

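View pics/c2.png

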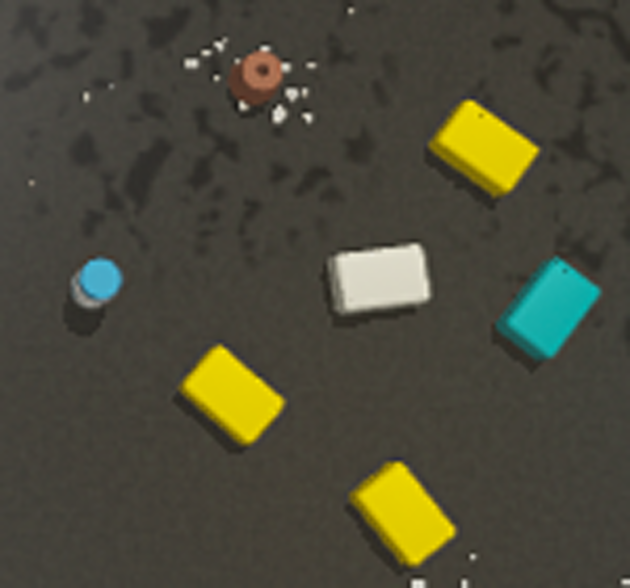

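```bash
cat > h.py <<'E'
import numpy as np, cv2
from plant import observe, eyes, ctrl
from scipy.optimize import least_squares
CI={n:eyes.camera_info(n) for n in("side","top","wrist")}
def wristRt(tcp,R):
    m=CI["wrist"]["mount"]; Rw=R@m[:3,:3]; tw=R@m[:3,3]+tcp
    return Rw.T,-Rw.T@tw
def ray(n,uv,pose=None):
    c=CI[n]; R,t=(c["R"],c["t"]) if n!="wrist" else wristRt(*pose)
    d=R.T@np.linalg.inv(c["K"])@np.array([uv[0],uv[1],1.]); return -R.T@t,d
def atz(n,uv,z,pose=None):
    o,d=ray(n,uv,pose); return o+d*(z-o[2])/d[2]
def proj(n,X,pose=None):
    c=CI[n]; R,t=(c["R"],c["t"]) if n!="wrist" else wristRt(*pose)
    p=c["K"]@(R@np.asarray(X,float).T+t[:,None]) ; return (p[:2]/p[2]).T
def inst(x,y,yaw,P):
    c,s=np.cos(yaw),np.sin(yaw); P=np.atleast_2d(P).astype(float)
    return np.c_[x+c*P[:,0]-s*P[:,1],y+s*P[:,0]+c*P[:,1],P[:,2]]
E
python3 - <<'E'
from h import *
o=np.array([175,140])
cr=lambda L:[np.array(p)/4.4+o for p in L]
print("roof"); 
for p in cr([(37,149),(249,97),(290,278),(72,330)]): print(p,atz("top",p,.082).round(4))
print("plate z.01")
for p in cr([(675,30),(752,337),(123,489)]): print(atz("top",p,.01).round(4))
# fit: unknown x,y,yaw
roof=[(46,157,82),(46,53,82),(-46,53,82),(-46,157,82)]
pix=np.array(cr([(37,149),(249,97),(290,278),(72,330)]))
f=lambda q:(proj("top",inst(*q,np.array(roof)/1e3))-pix).ravel()
r=least_squares(f,[.55,.1,.2]);print(r.x,r.fun.round(2))
q=r.x
for nm,P in dict(knobtop=(0,6,73),roofc=(0,105,82),ax=(-72,105,120)).items():
    X=inst(*q,np.array(P)/1e3);print(nm,X.round(4),proj("top",X).round(1),proj("side",X).round(1))
k=cr([(350,173)])[0];X=atz("top",k,.073);print("knob",X)
c,s=np.cos(q[2]),np.sin(q[2]);d=X[:2]-q[:2];print("knob in stand",c*d[0]+s*d[1],-s*d[0]+c*d[1])
for p in cr([(130,330),(220,358),(237,375),(128,342),(222,372)]):
    X=atz("top",p,.12);d=X[:2]-q[:2];print("hand",X.round(4),c*d[0]+s*d[1],-s*d[0]+c*d[1])
# block
o2=np.array([350,190])
B=[np.array(p)/4.2+o2 for p in [(333,257),(421,243),(430,294),(343,306)]]
W=np.array([atz("top",b,.022) for b in B]);print("block top",W.round(4),W.mean(0))
for a,b in((0,1),(3,2),(0,3),(1,2)):
    e=W[b]-W[a];print(np.linalg.norm(e),np.degrees(np.arctan2(e[1],e[0])))
E
```

```text
roof
[183.40909091 173.86363636] [0.605  0.1583 0.082 ]
[231.59090909 162.04545455] [0.6312 0.0586 0.082 ]
[240.90909091 203.18181818] [0.5432 0.0361 0.082 ]
[191.36363636 215.        ] [0.5177 0.1372 0.082 ]
plate z.01
[ 0.6918 -0.1451  0.01  ]
[ 0.5307 -0.1845  0.01  ]
[0.4516 0.1288 0.01  ]
[ 0.60007874 -0.0042242   0.2481163 ] [-0.45 -0.51  0.08 -0.21  0.11  0.34  0.26  0.36]
knobtop [[0.5986 0.0016 0.073 ]] [[258.9 178.5]] [[326.5 219.7]]
roofc [[0.5743 0.0976 0.082 ]] [[211.8 188.4]] [[300.8 206.4]]
ax [[0.5045 0.0799 0.12  ]] [[214.7 217.9]] [[283.4 202.1]]
knob [0.59673133 0.01079065 0.073     ]
knob in stand 0.00044241920841606077 0.015377103756610278
hand [0.5102 0.1001 0.12  ] -0.06147894666005032 0.12316995095196218
hand [0.4977 0.0592 0.12  ] -0.0836134214084494 0.08664458179418077
hand [0.4901 0.0513 0.12  ] -0.09297907007692807 0.08087440846915221
hand [0.5048 0.1007 0.12  ] -0.06662931036473332 0.12513882329033704
hand [0.4914 0.0581 0.12  ] -0.09004575260159356 0.08709609690432597
block top [[ 0.4534 -0.3637  0.022 ]
 [ 0.4609 -0.4092  0.022 ]
 [ 0.4346 -0.4128  0.022 ]
 [ 0.4281 -0.3681  0.022 ]] [ 0.44425312 -0.38843636  0.022     ]
0.04608653547542683 -80.5553729639453
0.04519981617994115 -81.76218909230282
0.02560579561167291 -170.20855087963787
0.026567652562935574 -172.15523740274284
```

```bash
python3 - <<'E'
import cv2
im=cv2.imread("pics/side0.png")
a=cv2.resize(im[185:285,250:400],None,fx=5,fy=5,interpolation=cv2.INTER_CUBIC)
cv2.imwrite("pics/c3.png",a)
E
```

```text
(no output)
```

View pics/c3.png

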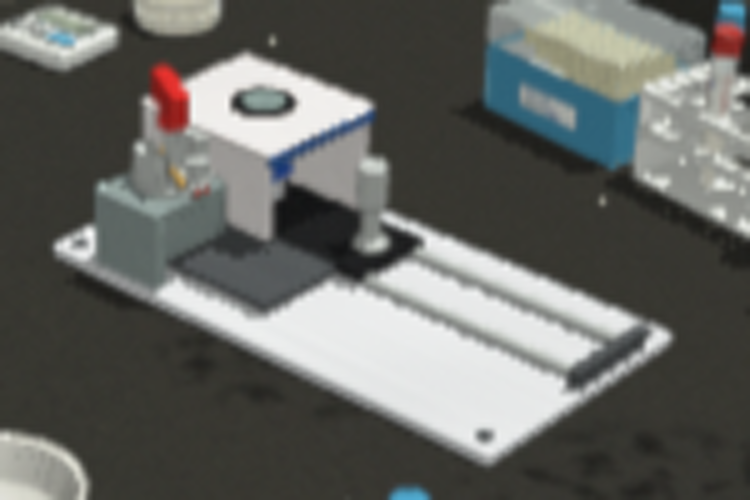

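Cream block at top (440,256) is the one: the other same-shape parts are yellow (465,225), (405,284), (446,312) and turquoise (481,263), and the crop confirms that it alone is cream. The stopper is at (411,208) and the vial at (373,257). The red handle is at about (215,218) and the knob at about (255,180).

```bash
cat >> h.py <<'E'
def plan(xyz,yaw,n):
    "ideal equal rows to xyz, tool-y yaw (tool z down)"
    s=observe(); p=s["tcp_pos"]; R=s["orientation"]
    y0=np.arctan2(R[1,1],R[0,1]); dy=(yaw-y0+np.pi)%(2*np.pi)-np.pi
    d=(np.array(xyz)-p)/n; out=[]
    print("pos",p.round(4),"yaw",y0.round(3),"d",(d*n).round(4),"dyaw",dy.round(3),"j6",s["joints"][5].round(2),"t",round(s["time_s"],2),"gap",s["finger_gap"].round(4),"F",s["contact_force"].round(1))
    for i in range(n):
        a=y0+dy*i/n; ty=np.array([np.cos(a),np.sin(a)]); tx=np.array([-np.sin(a),np.cos(a)])*-1
        # tool z down: x = y cross z
        tx=np.cross([ty[0],ty[1],0],[0,0,-1])[:2]
        out.append([round(100*d[:2]@tx,1),round(100*d[:2]@ty,1),round(-100*d[2],1),round(-dy/n,3)])
    print(out)
E
python3 -c "
from h import *
plan([.5035,.080,.16],-.30,16)"
```

```text
Traceback (most recent call last):
  File "h.py", line 24, in plan
    print("pos",p.round(4),"yaw",y0.round(3),"d",(d*n).round(4),"dyaw",dy.round(3),"j6",s["joints"][5].round(2),"t",round(s["time_s"],2),"gap",s["finger_gap"].round(4),"F",s["contact_force"].round(1))
                                                                                                                                               ^^^^^^^^^^^^^^^^^^^^^
AttributeError: 'float' object has no attribute 'round'
```

```bash
sed -i 's/s\["finger_gap"\].round(4)/round(s["finger_gap"],4)/' h.py
python3 -c "
from h import *
plan([.5035,.080,.17],-.30,16)"
```

```text
pos [0.1916 0.5944 0.2217] yaw 1.259 d [ 0.3119 -0.5144 -0.0517] dyaw -1.559 j6 -0.13 t 0.15 gap 0.087 F [-0.6  0.2 -0.1]
[[np.float64(-2.8), np.float64(-2.5), np.float64(0.3), np.float64(0.097)], [np.float64(-3.1), np.float64(-2.2), np.float64(0.3), np.float64(0.097)], [np.float64(-3.3), np.float64(-1.9), np.float64(0.3), np.float64(0.097)], [np.float64(-3.4), np.float64(-1.5), np.float64(0.3), np.float64(0.097)], [np.float64(-3.6), np.float64(-1.2), np.float64(0.3), np.float64(0.097)], [np.float64(-3.7), np.float64(-0.8), np.float64(0.3), np.float64(0.097)], [np.float64(-3.7), np.float64(-0.5), np.float64(0.3), np.float64(0.097)], [np.float64(-3.8), np.float64(-0.1), np.float64(0.3), np.float64(0.097)], [np.float64(-3.8), np.float64(0.2), np.float64(0.3), np.float64(0.097)], [np.float64(-3.7), np.float64(0.6), np.float64(0.3), np.float64(0.097)], [np.float64(-3.6), np.float64(1.0), np.float64(0.3), np.float64(0.097)], [np.float64(-3.5), np.float64(1.3), np.float64(0.3), np.float64(0.097)], [np.float64(-3.4), np.float64(1.7), np.float64(0.3), np.float64(0.097)], [np.float64(-3.2), np.float64(2.0), np.float64(0.3), np.float64(0.097)], [np.float64(-3.0), np.float64(2.3), np.float64(0.3), np.float64(0.097)], [np.float64(-2.8), np.float64(2.6), np.float64(0.3), np.float64(0.097)]]
```

```bash
sed -i 's/out.append(\[/out.append([float(v) for v in [/; s/round(-dy\/n,3)\])/round(-dy\/n,3)]])/' h.py
python3 -m pendant '[0.4,-2.8,-2.5,0.3,0.1, 0.4,-3.1,-2.2,0.3,0.1, 0.4,-3.3,-1.9,0.3,0.1, 0.4,-3.4,-1.5,0.3,0.1, 0.4,-3.6,-1.2,0.3,0.1, 0.4,-3.7,-0.8,0.3,0.1, 0.4,-3.7,-0.5,0.3,0.1, 0.4,-3.8,-0.1,0.3,0.1]' 20
python3 -c "
from h import *
plan([.5035,.080,.17],-.30,9)"
```

```text
time_s: 0.82
tcp_pos: [0.3428, 0.3281, 0.1931]
orientation: [[-0.423, 0.906, -0.004], [0.906, 0.423, -0.001], [0.0, -0.004, -1.0]]
contact_force: [0.6, -0.4, -0.0]
finger_gap: 0.053
pos [0.3428 0.3281 0.1931] yaw 0.437 d [ 0.1607 -0.2481 -0.0231] dyaw -0.737 j6 0.16 t 0.82 gap 0.053 F [ 0.6 -0.4 -0. ]
[[-3.3, 0.5, 0.3, 0.082], [-3.2, 0.7, 0.3, 0.082], [-3.1, 1.0, 0.3, 0.082], [-3.0, 1.2, 0.3, 0.082], [-2.9, 1.5, 0.3, 0.082], [-2.8, 1.7, 0.3, 0.082], [-2.7, 1.9, 0.3, 0.082], [-2.5, 2.1, 0.3, 0.082], [-2.3, 2.3, 0.3, 0.082]]
```

Tracks well.

```bash

python3 -m pendant '[0.4,-3.3,0.5,0.3,0.09, 0.4,-3.2,0.7,0.3,0.09, 0.4,-3.1,1.0,0.3,0.09, 0.4,-3.0,1.2,0.3,0.09, 0.4,-2.9,1.5,0.3,0.09, 0.4,-2.8,1.7,0.2,0.09, 0.4,-2.7,1.9,0.2,0.09, 0.4,-2.5,2.1,0.2,0.09]'
python3 -m pendant '[0.4,0,0,0,0]'
python3 - <<'E'
from h import *
plan([.5035,.080,.16],-.30,2)
s=observe();np.savez("p1.npz",p=s["tcp_pos"],R=s["orientation"])
for n in("wrist","top","side"): cv2.imwrite(f"pics/{n}1.png",eyes.read_camera(n)[:,:,::-1])
im=cv2.imread("pics/top1.png");cv2.imwrite("pics/c4.png",cv2.resize(im[140:260,175:355],None,fx=4,fy=4,interpolation=cv2.INTER_CUBIC))
E
```

```text
time_s: 1.48
tcp_pos: [0.4781, 0.088, 0.17]
orientation: [[0.317, 0.949, -0.004], [0.949, -0.317, -0.001], [-0.002, -0.003, -1.0]]
contact_force: [0.8, 0.1, -0.3]
finger_gap: 0.0521
time_s: 1.57
tcp_pos: [0.4799, 0.0834, 0.1697]
orientation: [[0.325, 0.946, -0.003], [0.946, -0.325, -0.004], [-0.004, -0.002, -1.0]]
contact_force: [0.1, -0.1, -0.1]
finger_gap: 0.0523
pos [0.4799 0.0834 0.1697] yaw -0.331 d [ 0.0236 -0.0034 -0.0097] dyaw 0.031 j6 0.34 t 1.57 gap 0.0523 F [ 0.1 -0.1 -0.1]
[[0.2, 1.2, 0.5, -0.015], [0.2, 1.2, 0.5, -0.015]]
```

View pics/wrist1.png

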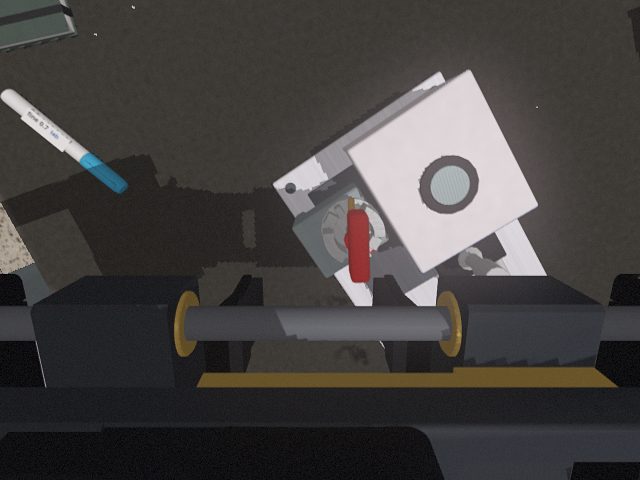

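The wrist view shows the red bar from (357,210) to (360,283), nearly aligned with the pads, the roof corners at (348,150), (472,70), (538,205), (423,272), and the brass pin at its far end.

```bash
python3 - <<'E'
from h import *
z=np.load("p1.npz");P=(z["p"],z["R"])
for p in[(357.5,210),(359.5,282)]: print(atz("wrist",p,.120,P).round(4))
a=atz("wrist",(357.5,210),.12,P);b=atz("wrist",(359.5,282),.12,P);e=a-b;print(np.linalg.norm(e),np.arctan2(e[1],e[0]),(a+b)/2)
pw=np.array([(348,150),(472,70),(538,205),(423,272)]);
rp=np.array([(-46,157,82),(46,157,82),(46,53,82),(-46,53,82)])/1e3
f=lambda q:(proj("wrist",inst(*q,rp),P)-pw).ravel()
r=least_squares(f,[.6,0,.25]);print(r.x,r.fun.round(1))
print(inst(*r.x,[-.072,.105,.109]))
E
```

```text
[0.512  0.1079 0.12  ]
[0.4998 0.0647 0.12  ]
0.044902231615984445 1.295997116266514 [0.50592968 0.08630068 0.12      ]
[ 6.01174776e-01 -3.22359486e-04  2.42125383e-01] [-1.4 -0.2 -0.  -2.5  2.3  1.2 -0.9  2.6]
[[0.50609949 0.08435166 0.109     ]]
```

View pics/c4.png

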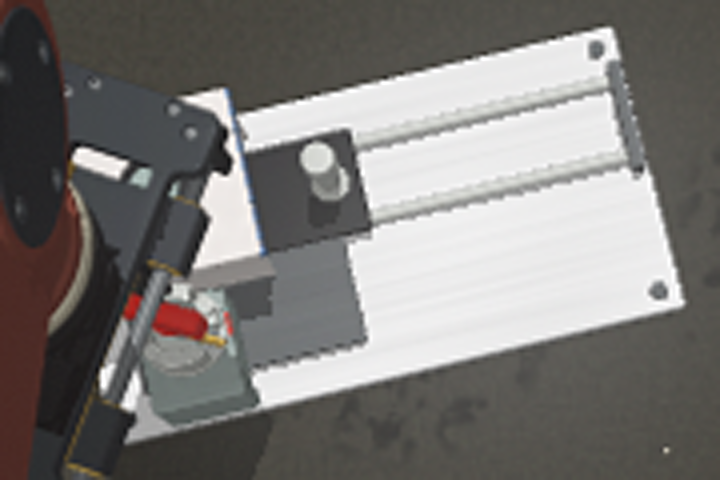

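```bash

python3 -m pendant '[0.4,0.3,1.2,1.5,-0.02, 0.4,0.3,1.2,2.0,-0.02, 0.4,0,0,2.0,0, 0.4,0,0,1,0,0.4,0,0,0.5,0,0.4,0,0,0,0]'
python3 - <<'E'
from h import *
plan([.5055,.084,.090],-.286,2)
E
```

```text
time_s: 2.22
tcp_pos: [0.5009, 0.0945, 0.0989]
orientation: [[0.262, 0.965, -0.002], [0.965, -0.262, 0.001], [0.001, -0.003, -1.0]]
contact_force: [0.8, 0.2, 0.5]
finger_gap: 0.0525
pos [0.5009 0.0945 0.0989] yaw -0.265 d [ 0.0046 -0.0105 -0.0089] dyaw -0.021 j6 0.29 t 2.22 gap 0.0525 F [0.8 0.2 0.5]
[[-0.4, 0.4, 0.4, 0.011], [-0.4, 0.4, 0.4, 0.011]]
```

```bash

python3 -m pendant '[0.4,-0.5,0.4,0.4,0.01, 0.4,-0.5,0.3,0.4,0.01, 0.4,0,0,0,0]'
python3 - <<'E'
from h import *
plan([.5055,.084,.090],-.286,1)
cv2.imwrite("pics/wrist2.png",eyes.read_camera("wrist")[:,:,::-1])
E
```

```text
time_s: 2.47
tcp_pos: [0.5055, 0.0839, 0.0921]
orientation: [[0.279, 0.96, -0.0], [0.96, -0.279, 0.002], [0.001, -0.001, -1.0]]
contact_force: [0.4, 0.4, 0.3]
finger_gap: 0.0523
pos [0.5055 0.0839 0.0921] yaw -0.283 d [ 0.      0.0001 -0.0021] dyaw -0.003 j6 0.29 t 2.47 gap 0.0523 F [0.4 0.4 0.3]
[[0.0, 0.0, 0.2, 0.003]]
```

View pics/wrist2.png

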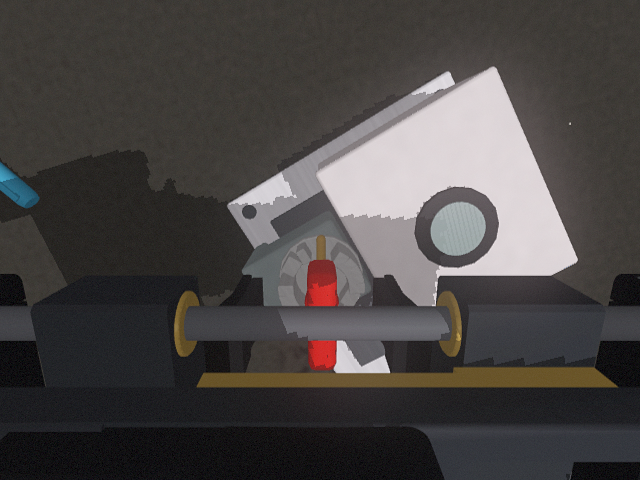

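The bar at (322,315) is centred between the fingers (245..390) and aligned. Closing.

```bash

python3 -m pendant '[0.9,0,0,0.1,0, 0.95,0,0,0,0, 0.95,0,0,0,0, 0.95,0,0,0,0,0.95,0,0,0,0,0.95,0,0,0,0]' 40
python3 -m pendant '[0.95,0,0,-0.4,0, 0.95,0,0,-0.4,0, 0.95,0,0,-0.4,0, 0.95,0,0,-0.3,0]'
```

```text
time_s: 3.02
tcp_pos: [0.5074, 0.0836, 0.0939]
orientation: [[0.28, 0.96, 0.004], [0.96, -0.28, 0.002], [0.003, 0.004, -1.0]]
contact_force: [0.2, 0.5, 0.5]
finger_gap: 0.0201
time_s: 3.35
tcp_pos: [0.5065, 0.0834, 0.1078]
orientation: [[0.28, 0.96, 0.003], [0.96, -0.28, 0.002], [0.003, 0.002, -1.0]]
contact_force: [2.9, -0.5, -7.0]
finger_gap: 0.0121
```

```bash

python3 -m pendant '[0.95,0,0,0,0,0.95,0,0,-0.2,0,0.95,0,0,0,0]'
python3 - <<'E'
from h import *
print(observe()["contact_force"],observe()["ft_torque"])
for n in("side","wrist"): cv2.imwrite(f"pics/{n}3.png",eyes.read_camera(n)[:,:,::-1])
im=cv2.imread("pics/side3.png");cv2.imwrite("pics/c5.png",cv2.resize(im[175:275,240:360],None,fx=6,fy=6,interpolation=cv2.INTER_CUBIC))
E
```

```text
time_s: 3.6
tcp_pos: [0.5065, 0.0834, 0.1097]
orientation: [[0.28, 0.96, 0.003], [0.96, -0.28, 0.002], [0.003, 0.003, -1.0]]
contact_force: [3.2, -0.5, -7.5]
finger_gap: 0.0127
[ 3.23585042 -0.47272956 -7.48341017] [-0.1398714  -0.53421683  0.01231265]
```

View pics/c5.png

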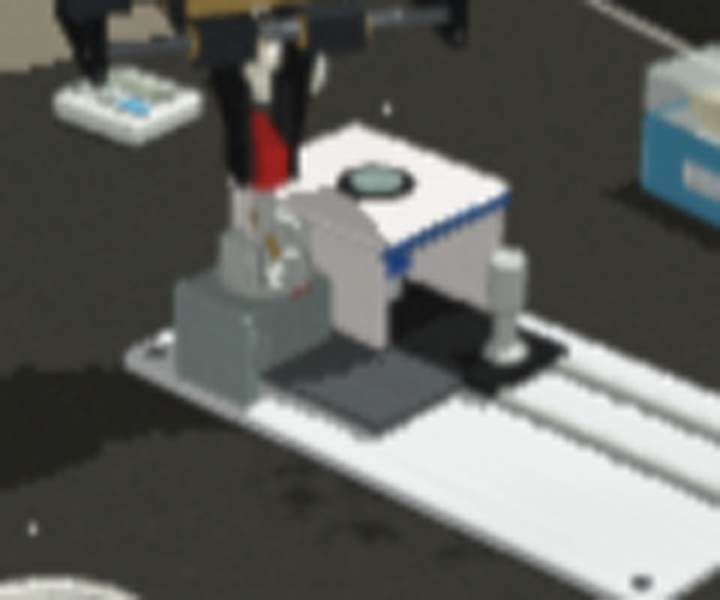

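View pics/wrist3.png

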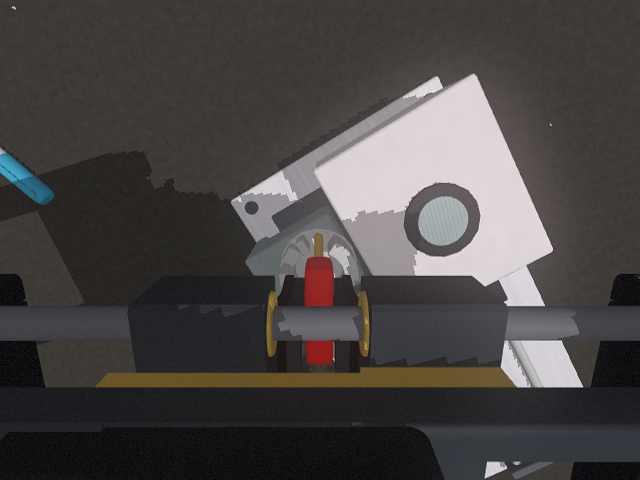

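Lift is about 15.7 mm, by both force (7.5 N) and travel. Lifting slightly more, then turning anticlockwise (negative about tool z).

```bash

python3 -m pendant '[0.95,0,0.1,-0.1,0,0.95,0,0,0,-0.1,0.95,0,0,0,-0.1,0.95,0,0,0,-0.1,0.95,0,0,0,-0.1]'
python3 -c "
from h import *
plan([.5065,.0834,.11],.76,6);print(observe()['ft_torque'])"
```

```text
time_s: 4.12
tcp_pos: [0.5063, 0.0835, 0.1094]
orientation: [[-0.13, 0.992, -0.0], [0.992, 0.13, 0.003], [0.003, 0.0, -1.0]]
contact_force: [2.1, -0.0, -6.3]
finger_gap: 0.0124
pos [0.5063 0.0835 0.1094] yaw 0.13 d [ 0.0002 -0.0001  0.0006] dyaw 0.63 j6 -0.12 t 4.12 gap 0.0124 F [ 2.1 -0.  -6.3]
[[-0.0, 0.0, -0.0, -0.105], [-0.0, 0.0, -0.0, -0.105], [-0.0, 0.0, -0.0, -0.105], [-0.0, 0.0, -0.0, -0.105], [-0.0, 0.0, -0.0, -0.105], [-0.0, 0.0, -0.0, -0.105]]
[-0.08094368 -0.41974913 -0.08196674]
```

```bash

python3 -m pendant '[0.95,0,0,-0.15,-0.1,0.95,0,0,-0.1,-0.1,0.95,0,0,0,-0.1]'
python3 - <<'E'
from h import *
plan([.5065,.0834,.11],.76,6);print(observe()['ft_torque'])
cv2.imwrite("pics/wrist4.png",eyes.read_camera("wrist")[:,:,::-1])
E
```

```text
time_s: 4.37
tcp_pos: [0.506, 0.0834, 0.1113]
orientation: [[-0.431, 0.902, -0.001], [0.902, 0.431, 0.003], [0.003, -0.0, -1.0]]
contact_force: [2.7, 0.9, -7.5]
finger_gap: 0.0128
pos [0.506  0.0834 0.1113] yaw 0.445 d [ 0.0005 -0.     -0.0013] dyaw 0.315 j6 -0.44 t 4.37 gap 0.0128 F [ 2.7  0.9 -7.5]
[[-0.0, 0.0, 0.0, -0.052], [-0.0, 0.0, 0.0, -0.052], [-0.0, 0.0, 0.0, -0.052], [-0.0, 0.0, 0.0, -0.052], [-0.0, 0.0, 0.0, -0.052], [-0.0, 0.0, 0.0, -0.052]]
[-0.08966452 -0.51783909  0.03675957]
```

View pics/wrist4.png

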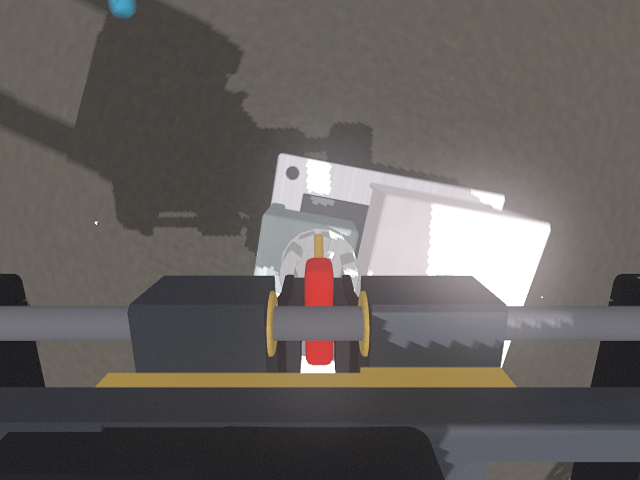

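The bar (318,310) and brass pin (318,243) turned with the gripper.

```bash

python3 -m pendant '[0.95,0,0,0,-0.1,0.95,0,0,0,-0.1,0.95,0,0,0,-0.09,0.95,0,0,0,-0.02,0.95,0,0,0,0]'
python3 - <<'E'
from h import *
plan([.5065,.0834,.11],.76,1);print(observe()['ft_torque'])
E
```

```text
time_s: 4.83
tcp_pos: [0.5057, 0.0833, 0.1106]
orientation: [[-0.692, 0.722, -0.003], [0.722, 0.692, 0.003], [0.004, 0.0, -1.0]]
contact_force: [2.8, -0.3, -8.7]
finger_gap: 0.0124
pos [0.5057 0.0833 0.1106] yaw 0.764 d [ 0.0008  0.0001 -0.0006] dyaw -0.004 j6 -0.76 t 4.83 gap 0.0124 F [ 2.8 -0.3 -8.7]
[[-0.0, 0.1, 0.1, 0.004]]
[-0.02506559 -0.57334029 -0.03290777]
```

```bash

python3 -m pendant '[0.95,0,0,0.3,0,0.95,0,0,0.3,0,0.95,0,0,0.2,0,0.95,0,0,0,0]'
python3 - <<'E'
from h import *
plan([.5065,.0834,.11],.76,1);print(observe()['ft_torque'])
E
```

```text
time_s: 5.17
tcp_pos: [0.5064, 0.0833, 0.1059]
orientation: [[-0.684, 0.729, -0.002], [0.729, 0.684, 0.002], [0.003, 0.0, -1.0]]
contact_force: [0.2, -0.6, -6.6]
finger_gap: 0.0125
pos [0.5064 0.0833 0.1059] yaw 0.753 d [0.0001 0.0001 0.0041] dyaw 0.007 j6 -0.75 t 5.17 gap 0.0125 F [ 0.2 -0.6 -6.6]
[[0.0, 0.0, -0.4, -0.007]]
[ 0.00971921 -0.10357208 -0.02503793]
```

```bash

python3 -m pendant '[0.95,0,0,0.3,0,0.95,0,0,0.2,0,0.95,0,0,0,0]'
python3 - <<'E'
from h import *
plan([.5065,.0834,.11],.76,1);print(observe()['ft_torque'])
E
```

```text
time_s: 5.42
tcp_pos: [0.5065, 0.0834, 0.1058]
orientation: [[-0.681, 0.732, -0.003], [0.732, 0.681, 0.002], [0.003, -0.001, -1.0]]
contact_force: [0.3, 0.3, -6.8]
finger_gap: 0.0128
pos [0.5065 0.0834 0.1058] yaw 0.749 d [-0.      0.      0.0042] dyaw 0.011 j6 -0.74 t 5.42 gap 0.0128 F [ 0.3  0.3 -6.8]
[[0.0, -0.0, -0.4, -0.011]]
[-0.07144589 -0.02870191 -0.01744084]
```

```bash

python3 - <<'E'
from h import *
for n in("side","wrist"): cv2.imwrite(f"pics/{n}5.png",eyes.read_camera(n)[:,:,::-1])
im=cv2.imread("pics/side5.png");cv2.imwrite("pics/c6.png",cv2.resize(im[175:275,240:360],None,fx=6,fy=6,interpolation=cv2.INTER_CUBIC))
print(observe())
E
```

```text
{'time_s': 5.5167, 'joints': array([ 0.00809911,  0.07457528,  1.92071816,  0.0021234 ,  1.14872644,
       -0.74225602]), 'joint_vel': array([ 0.00193948,  0.00334315,  0.00078185,  0.0017392 , -0.00173004,
       -0.00515152]), 'joint_torque': array([-7.08002457e-02, -3.75762570e+01, -3.50939834e+01,  1.31227230e-01,
       -8.33120160e-01,  2.45355244e-02]), 'tcp_pos': array([0.50668453, 0.08337014, 0.10556921]), 'orientation': array([[-6.81256587e-01,  7.32040640e-01, -2.44199366e-03],
       [ 7.32038288e-01,  6.81260794e-01,  1.91733688e-03],
       [ 3.06720306e-03, -4.81434478e-04, -9.99995180e-01]]), 'contact_force': array([-3.21949749,  0.33197636,  4.28019587]), 'ft_torque': array([-0.08130747,  0.55084644,  0.02363914]), 'finger_gap': 0.012413079851910742}
```

View pics/c6.png

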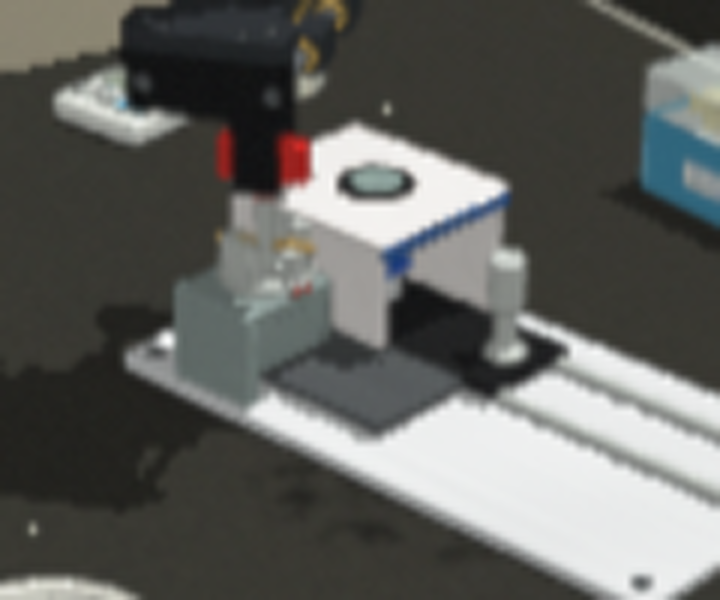

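View pics/wrist5.png

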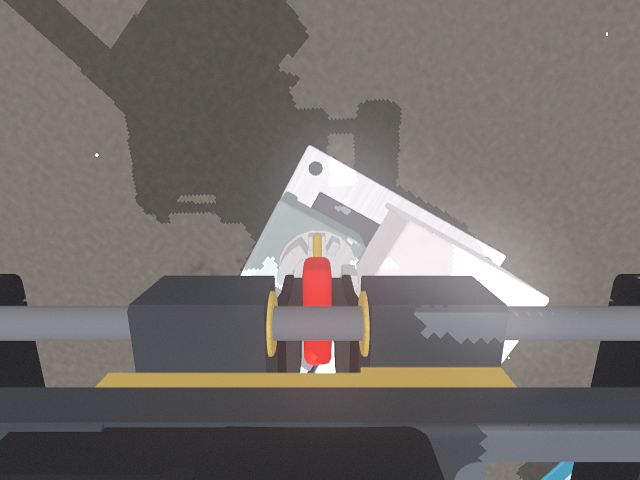

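Pushing further down no longer moves the tool, and the reading is now +4 N, so the pin seems to be seated in the notch at turn ≈1.04. Releasing and checking.

```bash

python3 -m pendant '[0.7,0,0,0,0,0.5,0,0,0,0,0.4,0,0,0,0,0.4,0,0,0,0]'
python3 - <<'E'
from h import *
for n in("side","wrist"): cv2.imwrite(f"pics/{n}6.png",eyes.read_camera(n)[:,:,::-1])
im=cv2.imread("pics/side6.png");cv2.imwrite("pics/c7.png",cv2.resize(im[175:275,240:360],None,fx=6,fy=6,interpolation=cv2.INTER_CUBIC))
print(observe()["contact_force"])
E
```

```text
time_s: 5.85
tcp_pos: [0.5074, 0.0835, 0.1058]
orientation: [[-0.68, 0.733, -0.001], [0.733, 0.68, 0.002], [0.002, 0.001, -1.0]]
contact_force: [-0.2, 0.6, 0.8]
finger_gap: 0.0319
[-0.13175565  0.45377027  0.15965672]
```

View pics/c7.png

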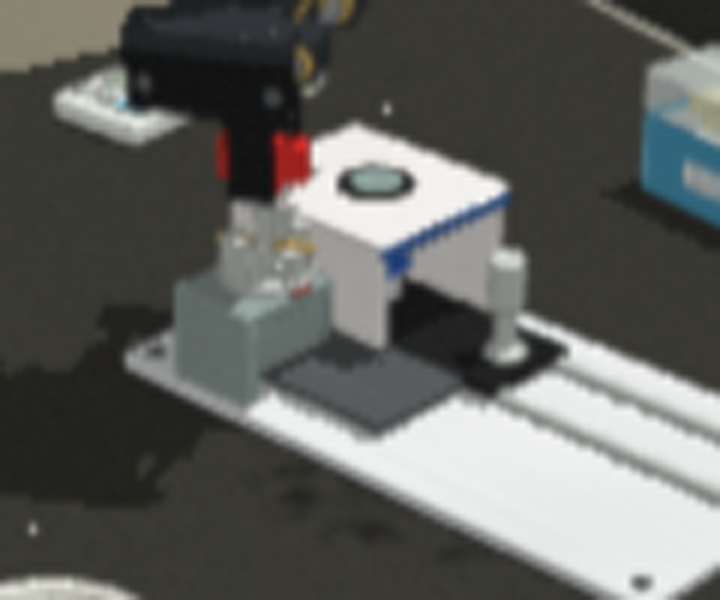

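View pics/wrist6.png

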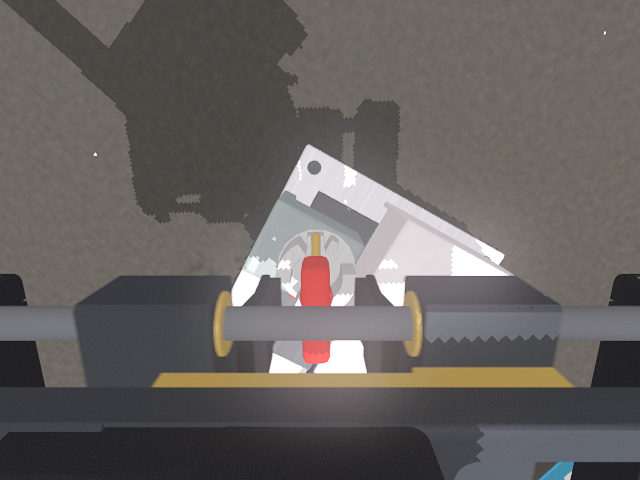

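Released: the handle still stands at the raised height in the rest notch. Next is up and over to the knob.

```bash

python3 -m pendant '[0.4,0,0,-1.5,0,0.4,0,0,-3,0,0.4,0,0,-2,0,0.4,0,0,0,0]'
python3 - <<'E'
from h import *
plan([.5965,.0115,.15],.245,5)
s=observe();P=(s["tcp_pos"],s["orientation"])
for n in("side","wrist"): cv2.imwrite(f"pics/{n}7.png",eyes.read_camera(n)[:,:,::-1])
print(proj("wrist",np.array([[.5065,.0834,.120],[.5065,.0834,.130]]),P))
im=cv2.imread("pics/side7.png");cv2.imwrite("pics/c8.png",cv2.resize(im[175:275,240:360],None,fx=6,fy=6,interpolation=cv2.INTER_CUBIC))
E
```

```text
time_s: 6.28
tcp_pos: [0.5057, 0.0833, 0.1706]
orientation: [[-0.68, 0.733, -0.006], [0.733, 0.68, 0.002], [0.006, -0.003, -1.0]]
contact_force: [0.9, -0.4, 1.0]
finger_gap: 0.0518
pos [0.5057 0.0833 0.1706] yaw 0.747 d [ 0.0908 -0.0718 -0.0206] dyaw -0.502 j6 -0.74 t 6.28 gap 0.0518 F [ 0.9 -0.4  1. ]
[[-2.3, 0.4, 0.4, 0.1], [-2.2, 0.6, 0.4, 0.1], [-2.2, 0.8, 0.4, 0.1], [-2.1, 1.0, 0.4, 0.1], [-2.0, 1.2, 0.4, 0.1]]
[[318.62930192 266.6121632 ]
 [318.60867574 271.94386633]]
```

View pics/c8.png

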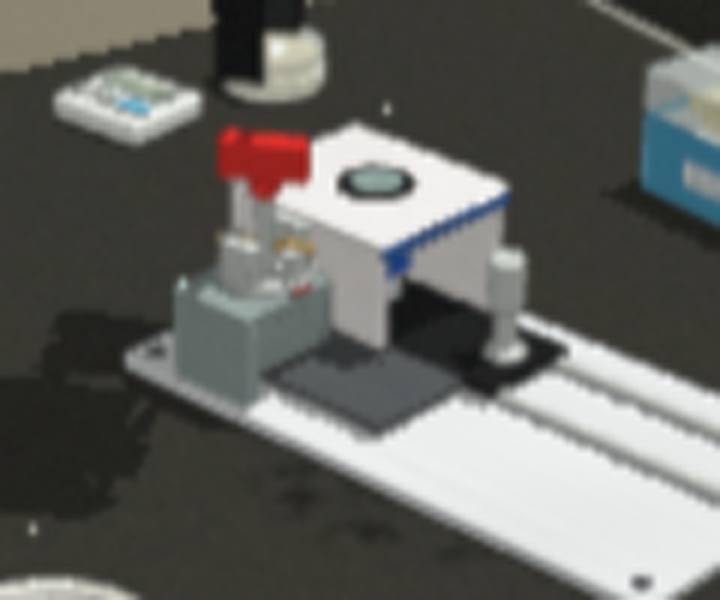

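View pics/wrist7.png

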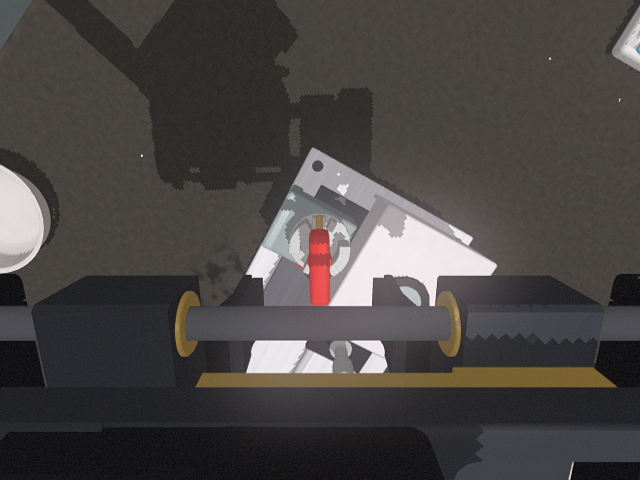

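```bash
python3 - <<'E'
from h import *
for z in(.109,.119,.1225,.127): print(z,proj("side",np.array([[.5065,.0845,z+.011],[.5065,.0845,z]])).round(2).tolist())
def red(f):
    im=cv2.imread(f).astype(int); m=(im[:,:,2]>110)&(im[:,:,1]<70)&(im[:,:,0]<70); m[:190]&=True
    r=m[190:215,265:300]; v,u=np.nonzero(r); print(f,u.min()+265,u.max()+265,v.min()+190,v.max()+190,u.mean()+265,v.mean()+190)
red("pics/side0.png");red("pics/side7.png")
E
```

```text
0.109 [[283.2, 201.31], [283.25, 204.87]]
0.119 [[283.16, 198.05], [283.2, 201.64]]
0.1225 [[283.14, 196.91], [283.19, 200.5]]
0.127 [[283.12, 195.43], [283.17, 199.03]]
pics/side0.png 280 286 198 210 283.3174603174603 203.93650793650795
pics/side7.png 276 290 196 207 283.15503875968994 200.8217054263566
```

The handle rose 3.1 px, which is about 9.7 mm, so it is in the rest notch. Going to the knob.

```bash

python3 -m pendant '[0.4,-2.3,0.4,0,0.1,0.4,-2.2,0.6,0.2,0.1,0.4,-2.2,0.8,0.4,0.1,0.4,-2.1,1.0,0.4,0.1,0.4,-2.0,1.2,0.4,0.1,0.4,0,0,0,0]'
python3 - <<'E'
from h import *
plan([.5965,.0115,.10],.245,2)
s=observe();P=(s["tcp_pos"],s["orientation"])
cv2.imwrite("pics/wrist8.png",eyes.read_camera("wrist")[:,:,::-1])
print(proj("wrist",np.array([[.5965,.0115,.073]]),P))
E
```

```text
time_s: 6.88
tcp_pos: [0.5927, 0.0095, 0.141]
orientation: [[-0.224, 0.974, -0.021], [0.974, 0.224, 0.003], [0.008, -0.02, -1.0]]
contact_force: [-0.7, 0.3, 0.0]
finger_gap: 0.0525
pos [0.5927 0.0095 0.141 ] yaw 0.226 d [ 0.0038  0.002  -0.041 ] dyaw 0.019 j6 -0.34 t 6.88 gap 0.0525 F [-0.7  0.3  0. ]
[[0.1, 0.2, 2.1, -0.009], [0.1, 0.2, 2.1, -0.009]]
[[326.63943492 256.17236206]]
```

View pics/wrist8.png

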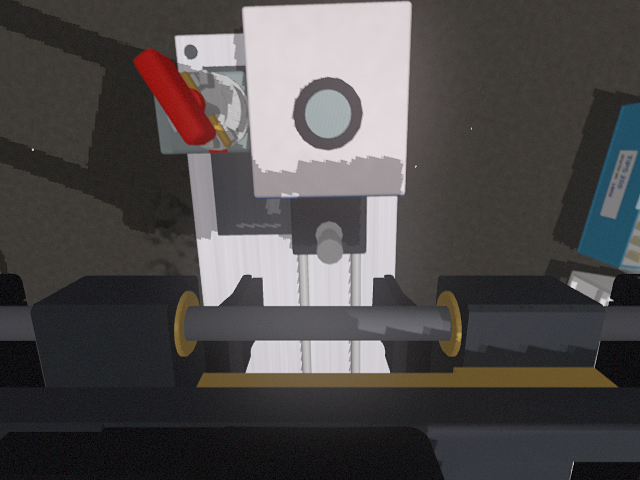

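```bash

python3 -m pendant '[0.4,0.2,0.2,1.5,-0.01,0.4,0.1,0.2,2.0,-0.01,0.4,0,0,0.5,0,0.4,0,0,0,0]'
python3 - <<'E'
from h import *
plan([.597,.0125,.045],.245,3)
s=observe();P=(s["tcp_pos"],s["orientation"])
cv2.imwrite("pics/wrist9.png",eyes.read_camera("wrist")[:,:,::-1])
print(proj("wrist",np.array([[.597,.0125,.073]]),P),s["orientation"][:,2])
E
```

```text
time_s: 7.27
tcp_pos: [0.5893, 0.0163, 0.0951]
orientation: [[-0.254, 0.967, -0.031], [0.967, 0.254, 0.006], [0.014, -0.028, -1.0]]
contact_force: [-1.0, 0.1, 0.4]
finger_gap: 0.0522
pos [0.5893 0.0163 0.0951] yaw 0.257 d [ 0.0077 -0.0038 -0.0501] dyaw -0.012 j6 -0.37 t 7.27 gap 0.0522 F [-1.   0.1  0.4]
[[-0.2, 0.2, 1.7, 0.004], [-0.2, 0.2, 1.7, 0.004], [-0.2, 0.2, 1.7, 0.004]]
[[331.26032112 292.57314757]] [-0.03085318  0.0061573  -0.99950496]
```

View pics/wrist9.png

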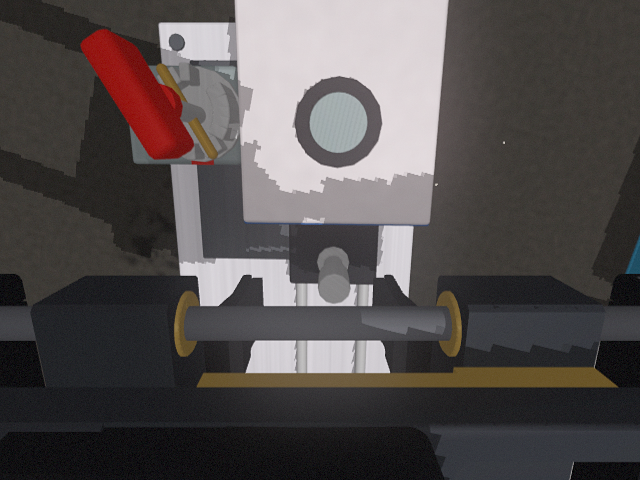

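```bash

python3 -m pendant '[0.4,-0.2,0.4,1.0,0,0.4,-0.1,0.3,1.2,0,0.4,-0.1,0.2,1.2,0,0.4,0,0,1.0,0,0.4,0,0,0.3,0,0.4,0,0,0,0]'
python3 - <<'E'
from h import *
plan([.597,.0135,.045],.245,1)
s=observe();P=(s["tcp_pos"],s["orientation"])
print(s["orientation"][:,2])
cv2.imwrite("pics/wrist10.png",eyes.read_camera("wrist")[:,:,::-1])
E
```

```text
time_s: 7.82
tcp_pos: [0.5991, 0.0158, 0.0458]
orientation: [[-0.256, 0.966, -0.028], [0.967, 0.256, 0.006], [0.013, -0.025, -1.0]]
contact_force: [-0.8, 0.7, 0.3]
finger_gap: 0.052
pos [0.5991 0.0158 0.0458] yaw 0.259 d [-0.0021 -0.0023 -0.0008] dyaw -0.014 j6 -0.37 t 7.82 gap 0.052 F [-0.8  0.7  0.3]
[[-0.2, -0.3, 0.1, 0.014]]
[-0.02773276  0.00595618 -0.99959763]
```

View pics/wrist10.png

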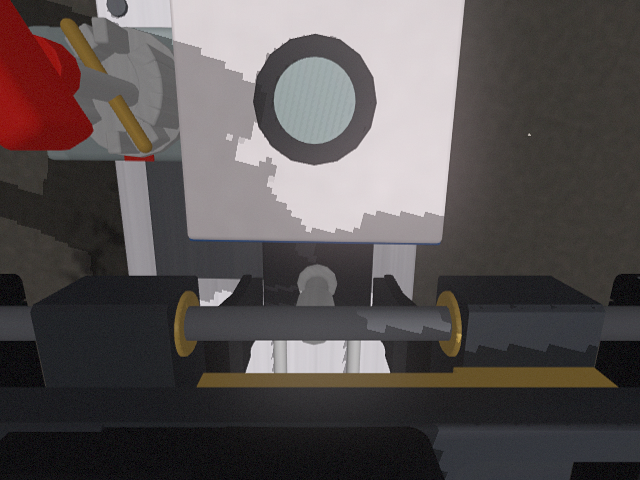

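The knob (316,320) is centred between the fingers. Closing on it.

```bash

python3 -m pendant '[0.9,0,0,0,0,0.9,0,0,0,0,0.9,0,0,0,0,0.9,0,0,0,0,0.9,0,0,0,0,0.9,0,0,0,0,0.9,0,0,0,0]' 20
python3 - <<'E'
from h import *
p=observe()["tcp_pos"]; a=.246
plan(list(p[:2]+.137*np.array([np.sin(a),-np.cos(a)]))+[p[2]],.246,8)
E
```

```text
time_s: 8.45
tcp_pos: [0.5982, 0.015, 0.0479]
orientation: [[-0.256, 0.966, -0.03], [0.967, 0.256, 0.005], [0.012, -0.028, -1.0]]
contact_force: [-3.8, -1.3, -0.2]
finger_gap: 0.0173
pos [0.5982 0.015  0.0479] yaw 0.259 d [ 0.0334 -0.1329  0.    ] dyaw -0.013 j6 -0.37 t 8.45 gap 0.0173 F [-3.8 -1.3 -0.2]
[[-1.7, -0.0, -0.0, 0.002], [-1.7, -0.0, -0.0, 0.002], [-1.7, -0.0, -0.0, 0.002], [-1.7, -0.0, -0.0, 0.002], [-1.7, -0.0, -0.0, 0.002], [-1.7, -0.0, -0.0, 0.002], [-1.7, -0.0, -0.0, 0.002], [-1.7, -0.0, -0.0, 0.002]]
```

Pulling along stand −y at moderate speed.

```bash

python3 -m pendant '[0.9,-0.6,0,0,0,0.9,-1.2,0,0,0,0.9,-1.5,0,0,0,0.9,-1.5,0,0,0,0.9,-1.5,0,0,0,0.9,-1.5,0,0,0,0.9,-1.2,0,0,0,0.9,-0.8,0,0,0]'
python3 - <<'E'
from h import *
p=observe()["tcp_pos"]; a=.246
q=np.array([.5982,.015])+.137*np.array([np.sin(a),-np.cos(a)])
plan(list(q)+[.048],.246,4)
E
```

```text
time_s: 9.12
tcp_pos: [0.6245, -0.0892, 0.0479]
orientation: [[-0.257, 0.966, -0.032], [0.966, 0.257, 0.005], [0.013, -0.029, -0.999]]
contact_force: [-2.4, 0.8, 4.0]
finger_gap: 0.0176
pos [ 0.6245 -0.0892  0.0479] yaw 0.26 d [ 0.007  -0.0287  0.0001] dyaw -0.014 j6 -0.52 t 9.12 gap 0.0176 F [-2.4  0.8  4. ]
[[-0.7, -0.0, -0.0, 0.003], [-0.7, -0.0, -0.0, 0.003], [-0.7, -0.0, -0.0, 0.003], [-0.7, -0.0, -0.0, 0.003]]
```

```bash

python3 -m pendant '[0.9,-0.8,0,0,0,0.9,-0.8,0,0,0,0.9,-0.6,0,0,0,0.9,-0.5,0,0,0,0.9,-0.4,0,0,0,0.9,0,0,0,0]'
python3 - <<'E'
from h import *
p=observe()["tcp_pos"]; a=.246
d=p[:2]-np.array([.5982,.015]);print("travel",d@[np.sin(a),-np.cos(a)],"ang",np.arctan2(d[0],-d[1]))
plan([0,0,0],.246,1)
E
```

```text
time_s: 9.62
tcp_pos: [0.6315, -0.1166, 0.0476]
orientation: [[-0.253, 0.967, -0.038], [0.967, 0.254, 0.02], [0.029, -0.032, -0.999]]
contact_force: [-3.5, -3.0, 3.7]
finger_gap: 0.0175
travel 0.13574040617650476 ang 0.24765814288550872
pos [ 0.6315 -0.1166  0.0476] yaw 0.257 d [-0.6315  0.1166 -0.0476] dyaw -0.011 j6 -0.57 t 9.62 gap 0.0175 F [-3.5 -3.   3.7]
[[27.3, -58.1, 4.8, 0.011]]
```

```bash

python3 -m pendant '[0.9,-0.4,0,0,0,0.9,-0.2,0,0,0]'
python3 - <<'E'
from h import *
p=observe()["tcp_pos"]; a=.246
d=p[:2]-np.array([.5982,.015]);print("travel",d@[np.sin(a),-np.cos(a)])
E
python3 -m pendant '[0.6,0,0,0,0,0.4,0,0,0,0,0.3,0,0,0,0,0.3,0,0,0,0,0.3,0,0,0,0]'
python3 -m pendant '[0.3,0,0,-1.5,0,0.3,0,0,-3,0,0.3,0,0,-4,0,0.3,0,0,-3,0,0.3,0,0,-1,0]'
python3 - <<'E'
from h import *
plan([.4443,-.3885,.10],.16,8)
s=observe();P=(s["tcp_pos"],s["orientation"]);np.savez("p11.npz",p=P[0],R=P[1]);print(s["orientation"][:,2])
for n in("top","wrist","side"): cv2.imwrite(f"pics/{n}11.png",eyes.read_camera(n)[:,:,::-1])
im=cv2.imread("pics/top11.png");cv2.imwrite("pics/c11.png",cv2.resize(im[140:260,175:355],None,fx=4,fy=4,interpolation=cv2.INTER_CUBIC))
E
```

```text
time_s: 9.78
tcp_pos: [0.6316, -0.1171, 0.0475]
orientation: [[-0.254, 0.966, -0.043], [0.966, 0.255, 0.029], [0.039, -0.034, -0.999]]
contact_force: [-6.0, 4.6, 8.1]
finger_gap: 0.0173
travel 0.13626007656326503
time_s: 10.2
tcp_pos: [0.6333, -0.1171, 0.0464]
orientation: [[-0.256, 0.966, -0.04], [0.966, 0.257, 0.028], [0.037, -0.031, -0.999]]
contact_force: [0.4, 0.6, -0.5]
finger_gap: 0.0431
time_s: 10.62
tcp_pos: [0.6352, -0.1204, 0.173]
orientation: [[-0.255, 0.966, -0.049], [0.966, 0.257, 0.03], [0.042, -0.04, -0.998]]
contact_force: [0.7, 0.0, 0.8]
finger_gap: 0.0603
pos [ 0.6352 -0.1204  0.173 ] yaw 0.26 d [-0.1909 -0.2681 -0.073 ] dyaw -0.1 j6 -0.58 t 10.62 gap 0.0603 F [0.7 0.  0.8]
[[-2.6, -3.2, 0.9, 0.012], [-2.7, -3.1, 0.9, 0.012], [-2.7, -3.1, 0.9, 0.012], [-2.7, -3.1, 0.9, 0.012], [-2.8, -3.0, 0.9, 0.012], [-2.8, -3.0, 0.9, 0.012], [-2.9, -3.0, 0.9, 0.012], [-2.9, -2.9, 0.9, 0.012]]
[-0.04928352  0.03018784 -0.99832852]
```

View pics/wrist11.png

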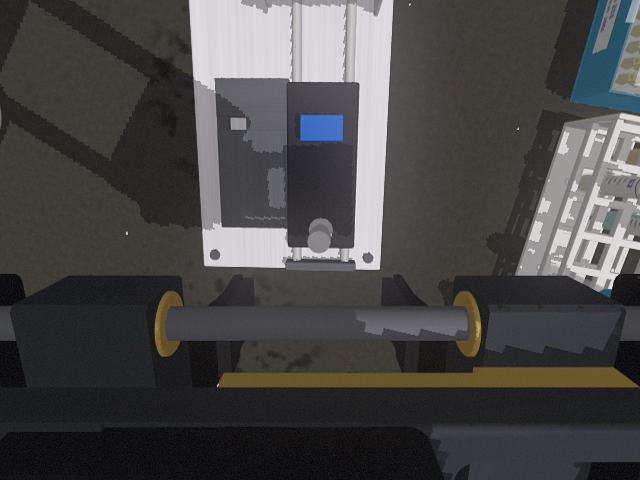

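View pics/c11.png

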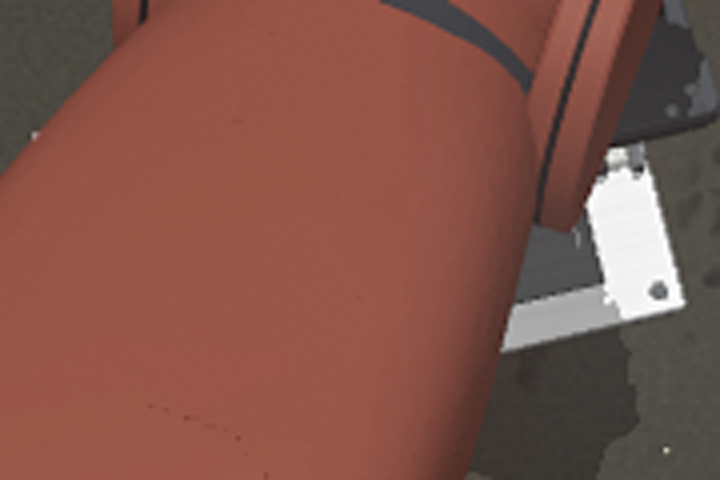

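The carriage is out: the knob is at (319,235) by the end stop, and the blue pedestal is clear of the hood at (322,127). Measuring the pedestal.

```bash
python3 - <<'E'
from h import *
z=np.load("p11.npz");P=(z["p"],z["R"])
im=cv2.imread("pics/wrist11.png").astype(int)
m=((im[:,:,0]>150)&(im[:,:,2]<90)&(im[:,:,1]<130)).astype(np.uint8); m[:,400:]=0;m[:,:250]=0
c=max(cv2.findContours(m,0,1)[0],key=cv2.contourArea);r=cv2.minAreaRect(c);print(r)
b=cv2.boxPoints(r);W=np.array([atz("wrist",p,.04,P) for p in b]);print(W.round(4),W.mean(0))
for i in range(4):
    e=W[(i+1)%4]-W[i];print(np.linalg.norm(e).round(4),np.arctan2(e[1],e[0]).round(3))
K=atz("wrist",(319,244),.073,P);print("knob wrist",K)
for q in([.60008,-.0042,.248],[.6012,-.0003,.2421],[.6005,-.0025,.248]): print("pred ped",inst(*q,[0,-.035,.04]),"knob",inst(*q,[0,-.12,.06]))
a=.248;k=np.array([.6325,-.1171]);print("ped from tool", k+.085*np.array([-np.sin(a),np.cos(a)]))
E
```

```text
((320.9999694824219, 127.5), (41.99999237060547, 24.999996185302734), -0.0)
[[ 0.5954 -0.0475  0.04  ]
 [ 0.5908 -0.0293  0.04  ]
 [ 0.6223 -0.0211  0.04  ]
 [ 0.6273 -0.0391  0.04  ]] [ 0.60897088 -0.03424668  0.04      ]
0.0187 1.821
0.0325 0.255
0.0186 -1.296
0.033 -2.884
knob wrist [ 0.63082206 -0.1170766   0.073     ]
pred ped [[ 0.6086713  -0.03812919  0.04      ]] knob [[ 0.62953588 -0.12052863  0.06      ]]
pred ped [[ 0.60959097 -0.03427928  0.04      ]] knob [[ 0.62996903 -0.1168004   0.06      ]]
pred ped [[ 0.6090913  -0.03642919  0.04      ]] knob [[ 0.62995588 -0.11882863  0.06      ]]
ped from tool [ 0.61163542 -0.03470055]
```

```bash

python3 -m pendant '[0.3,-1.3,-1.6,0,0.012,0.3,-2.6,-3.1,0.5,0.012,0.3,-2.6,-3.1,0.5,0.012,0.3,-2.6,-3.1,0.5,0.012,0.3,-2.6,-3.1,0.5,0.012,0.3,-2.6,-3.1,0.5,0.012,0.3,-2.6,-3.1,0.5,0.012,0.3,-1.3,-1.5,0,0.012]'
python3 -m pendant '[0.3,0,0,0,0]'
python3 - <<'E'
from h import *
plan([.4443,-.3885,.10],.16,3)
s=observe();P=(s["tcp_pos"],s["orientation"]);np.savez("p12.npz",p=P[0],R=P[1]);print(s["orientation"][:,2])
for n in("wrist",): cv2.imwrite(f"pics/{n}12.png",eyes.read_camera(n)[:,:,::-1])
E
```

```text
time_s: 11.43
tcp_pos: [0.4476, -0.3372, 0.1193]
orientation: [[-0.168, 0.983, -0.075], [0.984, 0.172, 0.048], [0.06, -0.066, -0.996]]
contact_force: [1.3, 0.1, -0.4]
finger_gap: 0.0607
time_s: 11.52
tcp_pos: [0.4435, -0.339, 0.1164]
orientation: [[-0.163, 0.983, -0.079], [0.985, 0.167, 0.051], [0.063, -0.07, -0.996]]
contact_force: [0.1, 0.6, -0.7]
finger_gap: 0.0608
pos [ 0.4435 -0.339   0.1164] yaw 0.168 d [ 0.0008 -0.0495 -0.0164] dyaw -0.008 j6 -0.94 t 11.52 gap 0.0608 F [ 0.1  0.6 -0.7]
[[-1.6, -0.2, 0.5, 0.003], [-1.6, -0.2, 0.5, 0.003], [-1.6, -0.2, 0.5, 0.003]]
[-0.07905865  0.05101191 -0.99556392]
```

View pics/wrist12.png

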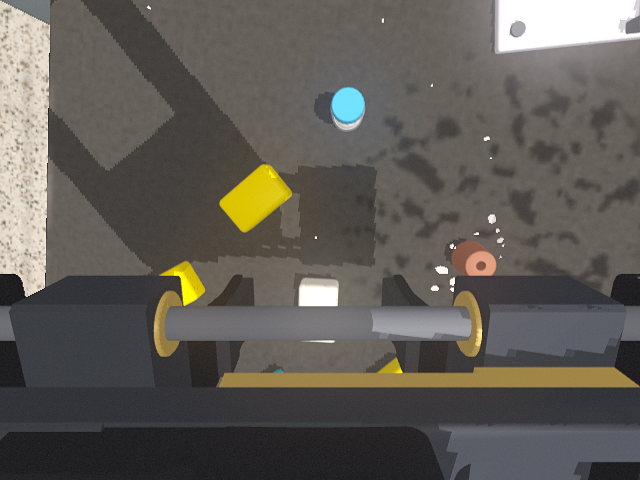

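Tilt of the tool has crept to 5°. I'll test whether slow moves add to it.

```bash

python3 -m pendant '[0.3,-0.8,0,0,0,0.3,-0.8,0,0,0,0.3,-0.8,0,0,0,0.3,-0.8,0,0,0]'
python3 -m pendant '[0.3,0,0,0,0,0.3,0,0,0,0,0.3,0,0,0,0,0.3,0,0,0,0]'
python3 -c "
from h import *
s=observe();print(s['orientation'][:,2],s['joints'])"
python3 -m pendant '[0.3,0,0,-0.8,0,0.3,0,0,-0.8,0,0.3,0,0,-0.8,0,0.3,0,0,-0.8,0]'
python3 -m pendant '[0.3,0,-0.8,0,0,0.3,0,-0.8,0,0,0.3,0,-0.8,0,0,0.3,0,-0.8,0,0]'
python3 -m pendant '[0.3,0,0.8,0,0,0.3,0,0.8,0,0,0.3,0,0.8,0,0,0.3,0,0.8,0,0]'
python3 -c "
from h import *
s=observe();print(s['orientation'][:,2],s['joints'])"
```

```text
time_s: 11.9
tcp_pos: [0.4501, -0.3657, 0.1093]
orientation: [[-0.167, 0.982, -0.084], [0.983, 0.173, 0.059], [0.072, -0.072, -0.995]]
contact_force: [0.1, 0.5, -0.3]
finger_gap: 0.0609
time_s: 12.23
tcp_pos: [0.4527, -0.3662, 0.109]
orientation: [[-0.17, 0.982, -0.083], [0.983, 0.175, 0.058], [0.071, -0.072, -0.995]]
contact_force: [0.1, 0.4, 0.1]
finger_gap: 0.0607
[-0.0829175   0.05790741 -0.99487256] [-0.80392861  0.30519403  1.64962778 -0.02034643  1.2862427  -0.97126267]
time_s: 12.57
tcp_pos: [0.4551, -0.3663, 0.1423]
orientation: [[-0.171, 0.982, -0.085], [0.982, 0.177, 0.06], [0.074, -0.073, -0.995]]
contact_force: [-0.1, -0.4, 0.4]
finger_gap: 0.0605
time_s: 12.9
tcp_pos: [0.4237, -0.3738, 0.1493]
orientation: [[-0.174, 0.982, -0.08], [0.982, 0.178, 0.055], [0.068, -0.069, -0.995]]
contact_force: [0.0, 0.4, 0.3]
finger_gap: 0.0606
time_s: 13.23
tcp_pos: [0.4528, -0.3688, 0.1465]
orientation: [[-0.168, 0.982, -0.081], [0.983, 0.173, 0.056], [0.069, -0.071, -0.995]]
contact_force: [0.3, -0.2, 0.4]
finger_gap: 0.061
[-0.08141733  0.05595544 -0.99510814] [-0.8065606   0.26714817  1.62078    -0.02055336  1.35061505 -0.9728985 ]
```

```bash
cat > t.py <<'E'
from h import *
s=observe();j=s['joints'];print("z",s['orientation'][:,2].round(4),"sum",(j[1]+j[2]+j[4]-np.pi).round(4),"j4",j[3].round(4),"pos",s['tcp_pos'].round(4),"t",s['time_s'])
E
python3 t.py
python3 -m pendant '[0.3,1.6,-1.1,0,0,0.3,1.6,-1.1,0,0,0.3,1.6,-1.1,0,0,0.3,1.6,-1.1,0,0,0.3,1.6,-1.1,0,0]' >/dev/null; python3 t.py
python3 -m pendant '[0.3,0,0,0,0,0.3,0,0,0,0]'>/dev/null; python3 t.py
python3 -m pendant '[0.3,-0.8,0.5,0,0,0.3,-0.8,0.5,0,0,0.3,-0.8,0.5,0,0,0.3,-0.8,0.5,0,0,0.3,-0.8,0.5,0,0]' >/dev/null; python3 t.py
```

```text
z [-0.0814  0.056  -0.9951] sum 0.097 j4 -0.0206 pos [ 0.4528 -0.3688  0.1465] t 13.2333
z [-0.0818  0.0581 -0.995 ] sum 0.0988 j4 -0.0186 pos [ 0.3902 -0.2971  0.1528] t 13.65
z [-0.0829  0.0595 -0.9948] sum 0.1008 j4 -0.018 pos [ 0.39   -0.2941  0.1525] t 13.8167
z [-0.0807  0.0575 -0.9951] sum 0.0977 j4 -0.0179 pos [ 0.428  -0.3334  0.1473] t 14.2333
```

```bash

python3 -m pendant '[0.3,0,0,-2.5,0,0.3,0,0,-2.5,0,0.3,0,0,-2.5,0,0.3,0,0,0,0]' >/dev/null; python3 t.py
python3 -m pendant '[0.3,0,0,2.5,0,0.3,0,0,2.5,0,0.3,0,0,2.5,0,0.3,0,0,0,0]' >/dev/null; python3 t.py
python3 -m pendant '[0.3,0,0,0,0.1,0.3,0,0,0,0.1,0.3,0,0,0,0.1,0.3,0,0,0,0.1]' >/dev/null; python3 t.py
python3 -m pendant '[0.3,0,0,0,-0.1,0.3,0,0,0,-0.1,0.3,0,0,0,-0.1,0.3,0,0,0,-0.1]' >/dev/null; python3 t.py
```

```text
z [-0.0836  0.0607 -0.9946] sum 0.1021 j4 -0.0173 pos [ 0.439  -0.3434  0.22  ] t 14.5667
z [-0.0749  0.0521 -0.9958] sum 0.0898 j4 -0.0177 pos [ 0.4398 -0.3465  0.1458] t 14.9
z [-0.0776  0.0549 -0.9955] sum 0.0937 j4 -0.0177 pos [ 0.442  -0.3491  0.1442] t 15.2333
z [-0.0754  0.053  -0.9957] sum 0.0908 j4 -0.0175 pos [ 0.446  -0.3533  0.1467] t 15.5667
```

```bash

python3 -m pendant '[0.3,0,0,-1.4,0,0.3,0,0,-1.4,0,0.3,0,0,-1.4,0,0.3,0,0,-1.4,0,0.3,0,0,-1.4,0,0.3,0,0,-1.4,0,0.3,0,0,-1.4,0,0.3,0,0,-1.4,0]' >/dev/null; python3 t.py
python3 -m pendant '[0.3,0,0,3.5,0,0.3,0,0,3.5,0,0.3,0,0,3.5,0,0.3,0,0,0,0]' >/dev/null; python3 t.py

```

```text
z [-0.0772  0.0551 -0.9955] sum 0.0935 j4 -0.0165 pos [ 0.46   -0.3652  0.2641] t 16.2333
z [-0.0617  0.0395 -0.9973] sum 0.0715 j4 -0.017 pos [ 0.4604 -0.3681  0.1692] t 16.5667
```

Fast drops with slow rises undo the tilt (0.094 → 0.072 per cycle). Repeating.

```bash

python3 -m pendant '[0.3,0,0,-1.8,0,0.3,0,0,-1.8,0,0.3,0,0,-1.8,0,0.3,0,0,-1.8,0,0.3,0,0,-1.8,0,0.3,0,0,-1.8,0]' >/dev/null; python3 t.py
python3 -m pendant '[0.3,0,0,4,0,0.3,0,0,4,0,0.3,0,0,4,0,0.3,0,0,0,0]' >/dev/null; python3 t.py
python3 -m pendant '[0.3,0,0,-1.8,0,0.3,0,0,-1.8,0,0.3,0,0,-1.8,0,0.3,0,0,-1.8,0,0.3,0,0,-1.8,0,0.3,0,0,-1.8,0]' >/dev/null; python3 t.py
python3 -m pendant '[0.3,0,0,4,0,0.3,0,0,4,0,0.3,0,0,4,0,0.3,0,0,0,0]' >/dev/null; python3 t.py

```

```text
z [-0.0687  0.0469 -0.9965] sum 0.0817 j4 -0.0162 pos [ 0.4687 -0.3741  0.2836] t 17.0667
z [-0.0471  0.025  -0.9986] sum 0.0509 j4 -0.0166 pos [ 0.4706 -0.3787  0.1829] t 17.4
z [-0.0497  0.0279 -0.9984] sum 0.0547 j4 -0.0159 pos [ 0.4775 -0.3831  0.3069] t 17.9
z [-0.0248  0.0026 -0.9997] sum 0.0192 j4 -0.0162 pos [ 0.4818 -0.3898  0.2129] t 18.2333
```

```bash

python3 -m pendant '[0.3,0,-1.2,3,0,0.3,0,-1.2,3.5,0,0.3,0,-1.2,2,0,0.3,0,-0.3,0,0,0.3,0,0,0,0]' >/dev/null; python3 t.py
python3 - <<'E'
from h import *
plan([.4443,-.3885,.05],.16,1)
s=observe();P=(s["tcp_pos"],s["orientation"]);np.savez("p13.npz",p=P[0],R=P[1])
for n in("wrist","top"): cv2.imwrite(f"pics/{n}13.png",eyes.read_camera(n)[:,:,::-1])
E
```

```text
z [-0.0121 -0.0103 -0.9999] sum 0.0003 j4 -0.0167 pos [ 0.4486 -0.4042  0.148 ] t 18.65
pos [ 0.4486 -0.4042  0.148 ] yaw 0.169 d [-0.0043  0.0157 -0.098 ] dyaw -0.009 j6 -1.02 t 18.65 gap 0.0608 F [ 0.9 -0.8  0.1]
[[1.6, -0.2, 9.8, 0.009]]
```

View pics/wrist13.png

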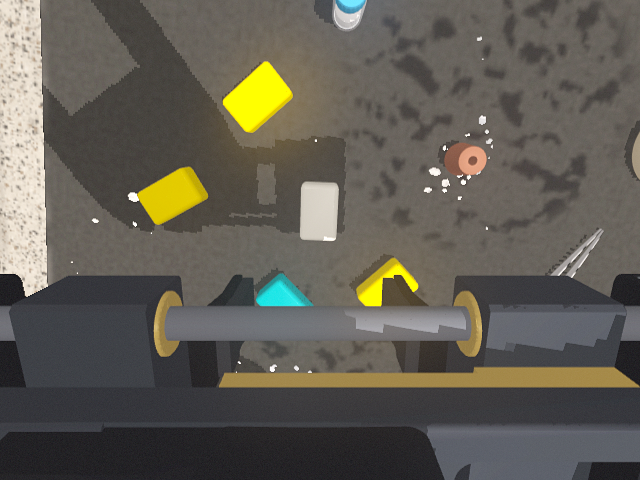

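The cream block is at (319,211), upright in view; the stopper is at (468,160) and the vial is at the top (348,12).

```bash
python3 - <<'E'
from h import *
z=np.load("p13.npz");P=(z["p"],z["R"])
im=cv2.imread("pics/wrist13.png")
cr=im[170:255,285:355].astype(int)
m=(cr.min(2)>120).astype(np.uint8)
c=max(cv2.findContours(m,0,1)[0],key=cv2.contourArea);r=cv2.minAreaRect(c);b=cv2.boxPoints(r)+[285,170];print(r,b)
W=np.array([atz("wrist",p,.022,P) for p in b]);print(W.round(4),W.mean(0))
for i in range(4):
    e=W[(i+1)%4]-W[i];print(np.linalg.norm(e).round(4),np.arctan2(e[1],e[0]).round(3))
cv2.imwrite("pics/c13.png",cv2.resize(im[160:270,270:370],None,fx=5,fy=5,interpolation=cv2.INTER_CUBIC))
E
```

```text
((33.61226272583008, 40.91792297363281), (37.35601043701172, 58.50994110107422), 2.489553213119507) [[298.68113136 239.33396149]
 [301.2226429  180.87924385]
 [338.543396   182.50188446]
 [336.00188446 240.956604  ]]
[[ 0.4318 -0.4111  0.022 ]
 [ 0.4265 -0.3642  0.022 ]
 [ 0.4553 -0.3605  0.022 ]
 [ 0.4619 -0.4072  0.022 ]] [ 0.44389681 -0.38574535  0.022     ]
0.0472 1.685
0.0291 0.128
0.0471 -1.43
0.0304 -3.013
```

View pics/c13.png

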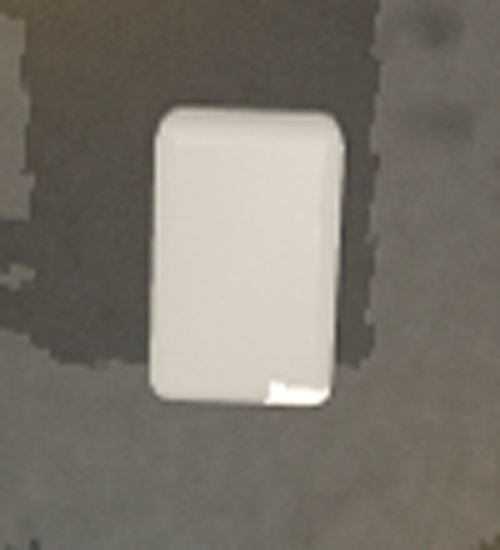

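```bash

python3 -m pendant '[0.3,0.8,-0.2,1.5,0.02,0.3,0.8,-0.2,1.8,0.01,0.3,0,0,1.8,0,0.3,0,0,1.5,0,0.3,0,0,1.2,0,0.3,0,0,1,0,0.3,0,0,0,0]' >/dev/null; python3 t.py
python3 -c "
from h import *
plan([.4442,-.387,.004],.14,2)"
```

```text
z [ 0.0112 -0.0341 -0.9994] sum -0.0328 j4 -0.0163 pos [ 0.4564 -0.4002  0.0792] t 19.3333
pos [ 0.4564 -0.4002  0.0792] yaw 0.141 d [-0.0122  0.0132 -0.0752] dyaw -0.001 j6 -0.97 t 19.33 gap 0.0607 F [-0.2  1.5 -0.3]
[[0.7, -0.5, 3.8, 0.0], [0.7, -0.5, 3.8, 0.0]]
```

```bash

python3 -m pendant '[0.3,0.4,-0.3,1.2,0,0.3,0.4,-0.3,1.2,0,0.3,0.3,-0.2,1.2,0,0.3,0.1,-0.1,0.8,0,0.3,0.1,0,0.3,0,0.3,0,0,0,0]' >/dev/null; python3 t.py
python3 -c "
from h import *
plan([.4442,-.387,.004],.14,2)
cv2.imwrite('pics/wrist14.png',eyes.read_camera('wrist')[:,:,::-1])"
```

```text
z [ 0.0136 -0.0367 -0.9992] sum -0.0364 j4 -0.017 pos [ 0.4468 -0.3905  0.0298] t 19.8333
pos [ 0.4468 -0.3905  0.0298] yaw 0.141 d [-0.0026  0.0035 -0.0258] dyaw -0.001 j6 -0.97 t 19.83 gap 0.0605 F [-0.2  1.4 -0.6]
[[0.2, -0.1, 1.3, 0.0], [0.2, -0.1, 1.3, 0.0]]
```

View pics/wrist14.png

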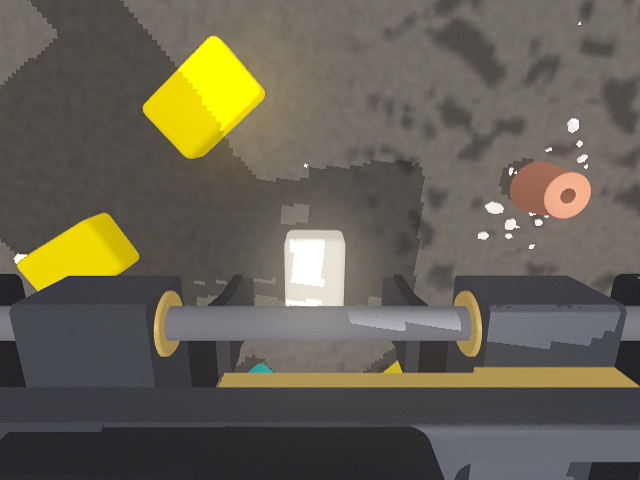

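```bash

python3 -m pendant '[0.3,0.3,-0.2,1.0,0,0.3,0.2,-0.1,0.9,0,0.3,0.1,0,0.4,0,0.3,0,0,0,0]' ; python3 t.py
python3 -c "
from h import *
plan([.4442,-.387,.004],.14,2)"
```

```text
time_s: 20.22
tcp_pos: [0.4438, -0.3866, 0.0058]
orientation: [[-0.14, 0.99, 0.015], [0.989, 0.14, -0.039], [-0.04, 0.01, -0.999]]
contact_force: [-0.5, -0.2, 0.1]
finger_gap: 0.0609
z [ 0.0153 -0.0387 -0.9991] sum -0.039 j4 -0.0177 pos [ 0.4438 -0.3866  0.0058] t 20.2167
pos [ 0.4438 -0.3866  0.0058] yaw 0.141 d [ 0.0004 -0.0004 -0.0018] dyaw -0.001 j6 -0.97 t 20.22 gap 0.0609 F [-0.5 -0.2  0.1]
[[-0.0, 0.0, 0.1, 0.0], [-0.0, 0.0, 0.1, 0.0]]
```

```bash

python3 -m pendant '[0.85,0,0,0,0,0.85,0,0,0,0,0.85,0,0,0,0,0.85,0,0,0,0,0.85,0,0,0,0,0.85,0,0,0,0,0.85,0,0,0,0]' 15; python3 t.py

```

```text
time_s: 20.8
tcp_pos: [0.4445, -0.3873, 0.0066]
orientation: [[-0.14, 0.99, 0.016], [0.989, 0.14, -0.04], [-0.042, 0.011, -0.999]]
contact_force: [0.2, 0.6, -1.1]
finger_gap: 0.0298
z [ 0.0165 -0.0399 -0.9991] sum -0.0407 j4 -0.0177 pos [ 0.4445 -0.3873  0.0066] t 20.8
```

Gripped at 29.8 mm, as expected for the block. Lifting.

```bash

python3 -m pendant '[0.85,0,0,-0.8,0,0.85,0,0,-1.5,0,0.85,0,0,-2.5,0,0.85,0,0,-3,0,0.85,0,0,-3,0,0.85,0,0,-2,0,0.85,0,0,0,0]'|grep gap; python3 t.py
python3 -c "
from h import *
plan([.609,-.035,.14],-1.323,16)"
```

```text
finger_gap: 0.0301
z [ 0.0127 -0.0356 -0.9993] sum -0.0349 j4 -0.0155 pos [ 0.4407 -0.3801  0.1404] t 21.3833
pos [ 0.4407 -0.3801  0.1404] yaw 0.141 d [ 0.1683  0.3451 -0.0004] dyaw -1.464 j6 -0.97 t 21.38 gap 0.0301 F [ 0.8 -0.2 -0.6]
[[2.0, 1.3, 0.0, 0.091], [2.1, 1.2, 0.0, 0.091], [2.2, 1.0, 0.0, 0.091], [2.3, 0.8, 0.0, 0.091], [2.3, 0.5, 0.0, 0.091], [2.4, 0.3, 0.0, 0.091], [2.4, 0.1, 0.0, 0.091], [2.4, -0.1, 0.0, 0.091], [2.4, -0.3, 0.0, 0.091], [2.3, -0.5, 0.0, 0.091], [2.3, -0.8, 0.0, 0.091], [2.2, -1.0, 0.0, 0.091], [2.1, -1.2, 0.0, 0.091], [2.0, -1.3, 0.0, 0.091], [1.9, -1.5, 0.0, 0.091], [1.7, -1.7, 0.0, 0.091]]
```

```bash

python3 -m pendant '[0.85,1.5,1.0,0,0.09,0.85,2.1,1.2,0,0.09,0.85,2.2,1.0,0,0.09,0.85,2.3,0.8,0,0.09,0.85,2.3,0.5,0,0.09,0.85,2.4,0.3,0,0.09,0.85,2.4,0.1,0,0.09,0.85,2.4,-0.1,0,0.09]'|grep gap; python3 t.py
python3 -c "
from h import *
plan([.609,-.035,.14],-1.323,8)"
```

```text
finger_gap: 0.0299
z [ 0.0143 -0.0411 -0.9991] sum -0.0323 j4 -0.0314 pos [ 0.5246 -0.2121  0.1353] t 22.05
pos [ 0.5246 -0.2121  0.1353] yaw -0.619 d [0.0844 0.1771 0.0047] dyaw -0.704 j6 0.13 t 22.05 gap 0.0299 F [ 0.4 -0.5 -0.1]
[[2.4, -0.4, -0.1, 0.088], [2.4, -0.6, -0.1, 0.088], [2.3, -0.8, -0.1, 0.088], [2.2, -1.0, -0.1, 0.088], [2.1, -1.2, -0.1, 0.088], [2.0, -1.4, -0.1, 0.088], [1.9, -1.6, -0.1, 0.088], [1.7, -1.7, -0.1, 0.088]]
```

```bash

python3 -m pendant '[0.85,2.4,-0.4,-0.1,0.09,0.85,2.4,-0.6,-0.1,0.09,0.85,2.3,-0.8,-0.1,0.09,0.85,2.2,-1.0,-0.1,0.09,0.85,2.1,-1.2,-0.1,0.09,0.85,2.0,-1.4,-0.1,0.09,0.85,1.2,-1.0,-0.1,0.09,0.85,0,0,0,0.05]'|grep gap
python3 -m pendant '[0.85,0,0,0,0]'|grep gap; python3 t.py
python3 -c "
from h import *
plan([.609,-.035,.10],-1.323,4)
for n in('wrist','side','top'): cv2.imwrite(f'pics/{n}15.png',eyes.read_camera(n)[:,:,::-1])
im=cv2.imread('pics/side15.png');cv2.imwrite('pics/c15.png',cv2.resize(im[175:295,270:410],None,fx=5,fy=5,interpolation=cv2.INTER_CUBIC))
"
```

```text
finger_gap: 0.0299
finger_gap: 0.0301
z [ 0.0063 -0.0367 -0.9993] sum -0.0132 j4 -0.0372 pos [ 0.5986 -0.0533  0.1298] t 22.8
pos [ 0.5986 -0.0533  0.1298] yaw -1.334 d [ 0.0104  0.0183 -0.0298] dyaw 0.011 j6 1.15 t 22.8 gap 0.0301 F [ 0.2 -0.6  0. ]
[[0.4, -0.4, 0.7, -0.003], [0.4, -0.4, 0.7, -0.003], [0.4, -0.4, 0.7, -0.003], [0.4, -0.4, 0.7, -0.003]]
```

View pics/wrist15.png

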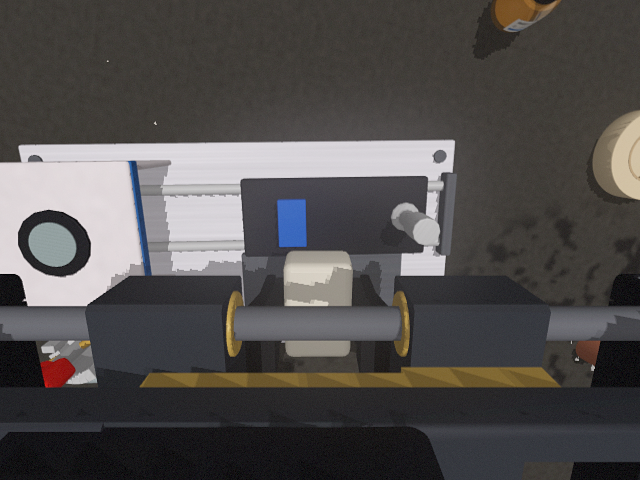

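View pics/c15.png

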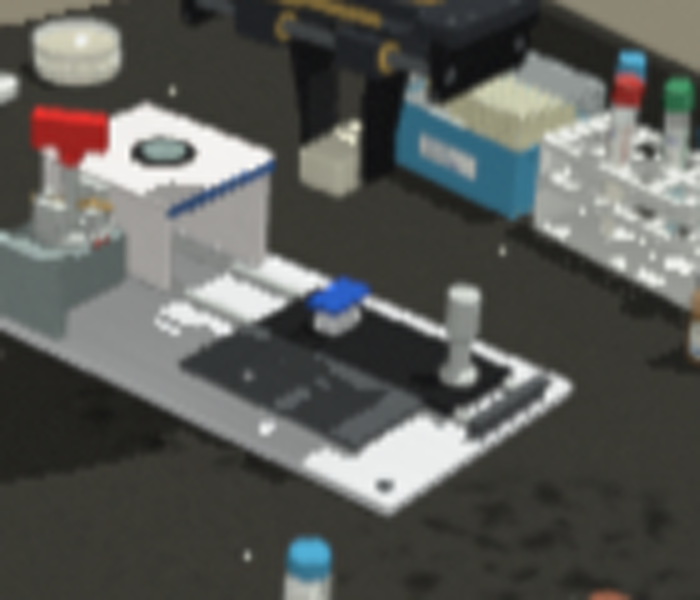

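View pics/top15.png

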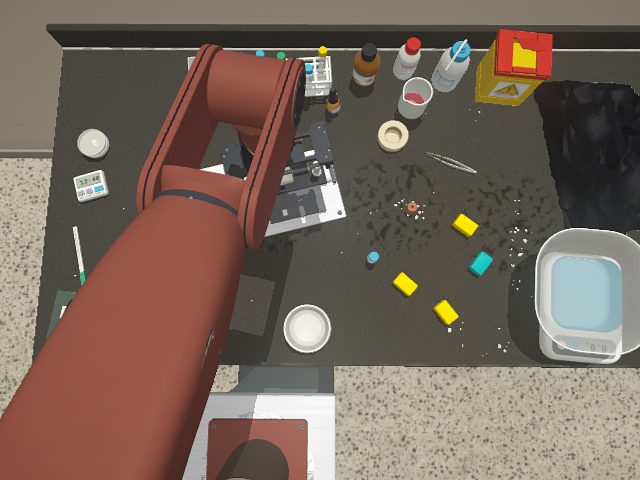

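The wrist view shows the pedestal at (292,223), the block in the jaws at (318,300) and the knob at (415,223). Re-measuring the pedestal from this pose.

```bash
python3 - <<'E'
from h import *
s=observe();P=(s["tcp_pos"],s["orientation"])
im=cv2.imread("pics/wrist15.png").astype(int)
m=((im[:,:,0]>130)&(im[:,:,2]<90)&(im[:,:,1]<130)).astype(np.uint8); m[:,340:]=0;m[:,:250]=0
c=max(cv2.findContours(m,0,1)[0],key=cv2.contourArea);r=cv2.minAreaRect(c);print(r)
b=cv2.boxPoints(r);W=np.array([atz("wrist",p,.04,P) for p in b]);print(W.mean(0))
for i in range(4):
    e=W[(i+1)%4]-W[i];print(np.linalg.norm(e).round(4),np.arctan2(e[1],e[0]).round(3))
# block top in hand: corner pixels; its top ~ tool z = tip -(.022-.0066)
R=P[1];zt=P[0][2]+.0154
for p in[(285,252),(350,252),(350,355),(285,355)]:
    X=atz("wrist",p,zt,P); print((R.T@(X-P[0])).round(4))
E
```

```text
((291.5155029296875, 222.5424041748047), (47.666263580322266, 28.245616912841797), 88.36341857910156)
[ 0.6104657  -0.03531832  0.04      ]
0.0194 -1.308
0.0341 -2.882
0.0201 1.83
0.034 0.239
[ 0.0264 -0.0145 -0.016 ]
[ 0.0261  0.0126 -0.015 ]
[-0.0225  0.0138 -0.0148]
[-0.0219 -0.0155 -0.0159]
```

```bash

python3 -m pendant '[0.85,0.5,-0.5,0.6,-0.01,0.85,0.4,-0.5,0.8,0,0.85,0.3,-0.4,0.8,0,0.85,0,-0.1,0.6,0,0.85,0,0,0,0]'|grep gap; python3 t.py
python3 -c "
from h import *
plan([.6088,-.0352,.06],-1.323,4)
cv2.imwrite(f'pics/wrist16.png',eyes.read_camera('wrist')[:,:,::-1])
"
```

```text
finger_gap: 0.03
z [ 0.0059 -0.037  -0.9993] sum -0.0119 j4 -0.0388 pos [ 0.6064 -0.0389  0.098 ] t 23.3667
pos [ 0.6064 -0.0389  0.098 ] yaw -1.321 d [ 0.0024  0.0037 -0.038 ] dyaw -0.002 j6 1.16 t 23.37 gap 0.03 F [ 0.4  0.5 -0.3]
[[0.1, -0.1, 1.0, 0.001], [0.1, -0.1, 1.0, 0.001], [0.1, -0.1, 1.0, 0.001], [0.1, -0.1, 1.0, 0.001]]
```

View pics/wrist16.png

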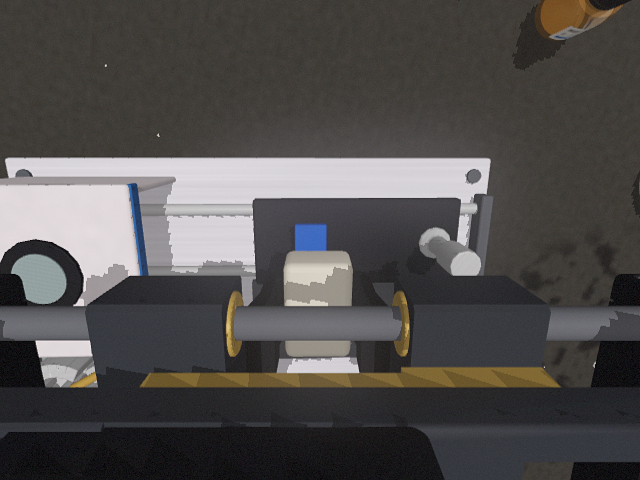

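```bash

python3 -m pendant '[0.85,0.1,-0.2,0.8,0,0.85,0.1,-0.2,1.0,0,0.85,0.1,-0.1,1.0,0,0.85,0,-0.1,0.6,0,0.85,0,0,0.2,0,0.85,0,0,0,0]'|grep gap; python3 t.py
python3 -c "
from h import *
plan([.6088,-.0352,.049],-1.323,2)
cv2.imwrite(f'pics/wrist17.png',eyes.read_camera('wrist')[:,:,::-1])
im=eyes.read_camera('side')[:,:,::-1];cv2.imwrite('pics/c17.png',cv2.resize(im[195:275,290:390],None,fx=7,fy=7,interpolation=cv2.INTER_CUBIC))
"
```

```text
finger_gap: 0.0292
z [ 0.0053 -0.0371 -0.9993] sum -0.011 j4 -0.0405 pos [ 0.6079 -0.0336  0.0578] t 23.9167
pos [ 0.6079 -0.0336  0.0578] yaw -1.321 d [ 0.0009 -0.0016 -0.0088] dyaw -0.002 j6 1.18 t 23.92 gap 0.0292 F [-0.6 -0.7 -0.6]
[[0.0, 0.1, 0.4, 0.001], [0.0, 0.1, 0.4, 0.001]]
```

View pics/wrist17.png

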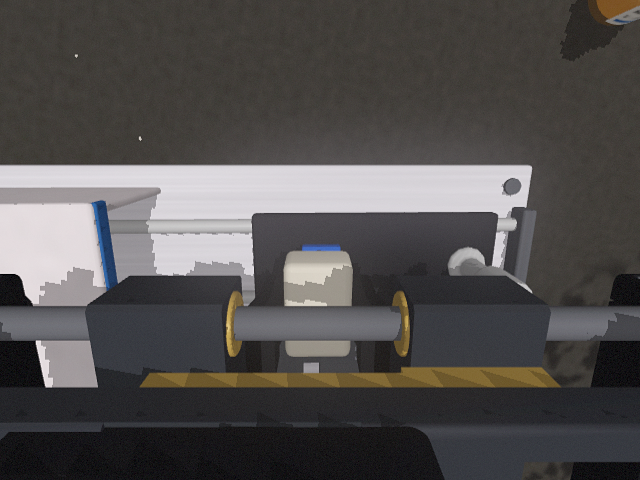

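View pics/c17.png

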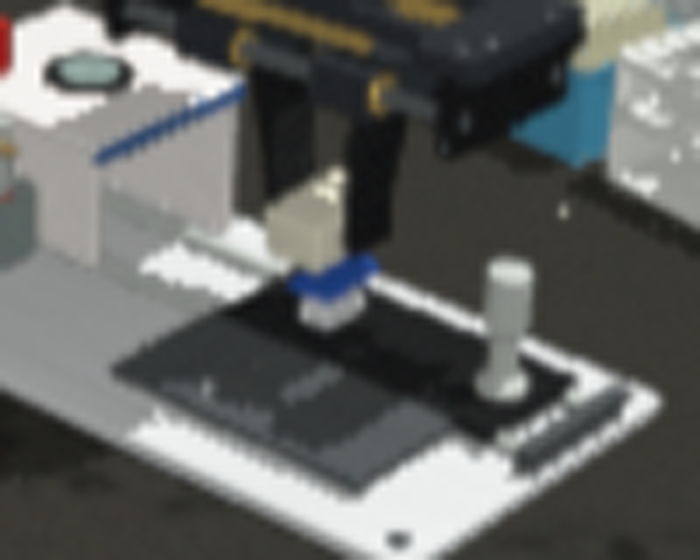

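```bash
python3 - <<'E'
from h import *
s=observe();P=(s["tcp_pos"],s["orientation"])
im=cv2.imread("pics/wrist17.png").astype(int)
m=((im[:,:,0]>130)&(im[:,:,2]<90)&(im[:,:,1]<130)); m[:,380:]=0;m[:,:250]=0
v,u=np.nonzero(m);print(u.min(),u.max(),v.min(),v.max())
print(proj("wrist",inst(.6098,-.035,.2475,np.array([[17,10,40],[17,-10,40],[17,0,40]])/1e3),P))
X=atz("wrist",((u.min()+u.max()+1)/2,v.min()),.04,P);print(X, X-inst(0,0,.2475,[.017,0,0])) 
E
```

```text
302 340 245 250
[[301.80746705 248.40787722]
 [340.77660124 248.12445989]
 [321.32994571 248.26589283]]
[ 0.62798431 -0.03048468  0.04      ] [[ 0.61150234 -0.03464935  0.04      ]]
```

```bash

python3 -m pendant '[0.85,0.1,0.1,0.4,0,0.85,0,0,0.4,0,0.85,0,0,0,0]'|grep -E 'gap|force'; python3 t.py
python3 -c "
from h import *
plan([.609,-.035,.047],-1.323,2)"
```

```text
contact_force: [-1.1, 0.1, -0.9]
finger_gap: 0.0301
z [ 0.0091 -0.0378 -0.9992] sum -0.0149 j4 -0.0408 pos [ 0.6109 -0.0351  0.0516] t 24.2667
pos [ 0.6109 -0.0351  0.0516] yaw -1.321 d [-0.0019  0.0001 -0.0046] dyaw -0.002 j6 1.17 t 24.27 gap 0.0301 F [-1.1  0.1 -0.9]
[[-0.1, -0.0, 0.2, 0.001], [-0.1, -0.0, 0.2, 0.001]]
```

```bash

python3 -m pendant '[0.85,-0.2,0,0.2,0,0.85,0,0,0.2,0,0.85,0,0,0,0]'|grep -E 'gap|force'; python3 t.py
python3 -c "
from h import *
plan([.609,-.035,.047],-1.323,2)"
```

```text
contact_force: [-0.6, -0.2, -0.0]
finger_gap: 0.03
z [ 0.0101 -0.038  -0.9992] sum -0.016 j4 -0.041 pos [ 0.6093 -0.0361  0.0477] t 24.5167
pos [ 0.6093 -0.0361  0.0477] yaw -1.321 d [-0.0003  0.0011 -0.0007] dyaw -0.002 j6 1.17 t 24.52 gap 0.03 F [-0.6 -0.2 -0. ]
[[-0.0, -0.1, 0.0, 0.001], [-0.0, -0.1, 0.0, 0.001]]
```

```bash

python3 -m pendant '[0.85,0,-0.1,0.1,0,0.85,0,0,0,0]'|grep -E 'gap|force'; python3 t.py
python3 - <<'E'
from h import *
for n in('wrist','side'): cv2.imwrite(f'pics/{n}18.png',eyes.read_camera(n)[:,:,::-1])
im=cv2.imread('pics/side18.png');cv2.imwrite('pics/c18.png',cv2.resize(im[195:275,290:390],None,fx=7,fy=7,interpolation=cv2.INTER_CUBIC))
E
```

```text
contact_force: [-1.4, 0.6, 0.6]
finger_gap: 0.03
z [ 0.0108 -0.0384 -0.9992] sum -0.0167 j4 -0.0414 pos [ 0.6094 -0.0354  0.0471] t 24.6833
```

View pics/c18.png

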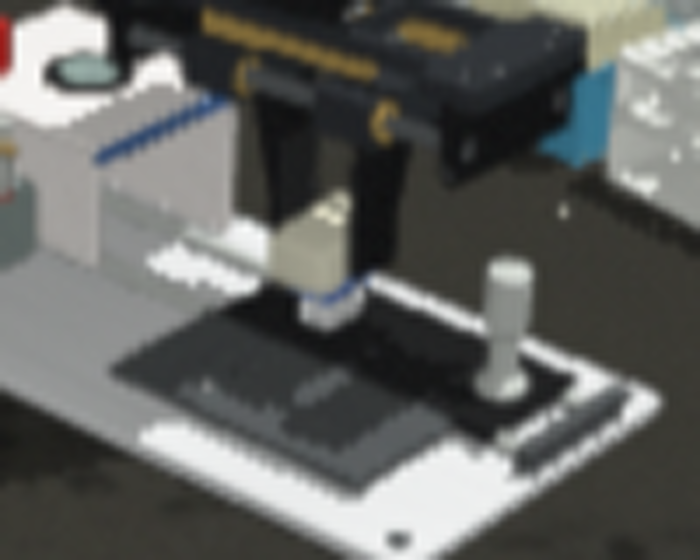

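View pics/wrist18.png

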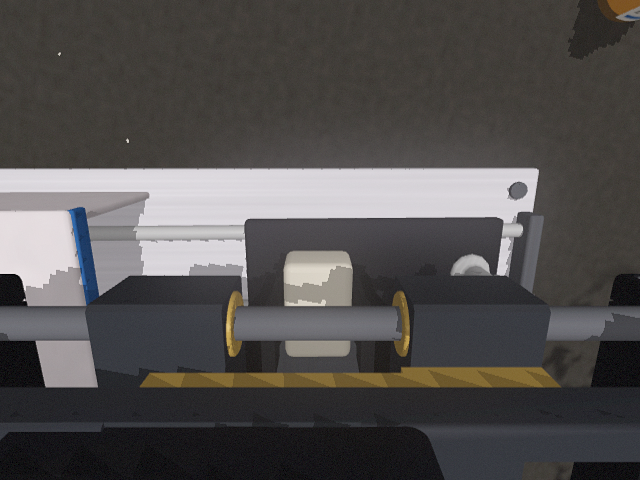

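```bash

python3 -m pendant '[0.85,0,0,0.1,0,0.85,0,0,0.05,0,0.85,0,0,0,0]'|grep -E 'gap|force|pos'
python3 -m pendant '[0.6,0,0,0,0]' |grep -E 'gap|force|pos'
python3 -m pendant '[0.5,0,0,0,0,0.4,0,0,0,0,0.35,0,0,0,0,0.3,0,0,0,0]' |grep -E 'gap|force|pos'
python3 - <<'E'
from h import *
for n in('wrist','side'): cv2.imwrite(f'pics/{n}19.png',eyes.read_camera(n)[:,:,::-1])
im=cv2.imread('pics/side19.png');cv2.imwrite('pics/c19.png',cv2.resize(im[195:275,290:390],None,fx=7,fy=7,interpolation=cv2.INTER_CUBIC))
E
```

```text
tcp_pos: [0.6096, -0.0353, 0.047]
contact_force: [-0.9, -0.1, 0.1]
finger_gap: 0.0301
tcp_pos: [0.6098, -0.0353, 0.0471]
contact_force: [0.3, 0.4, -0.0]
finger_gap: 0.0321
tcp_pos: [0.6099, -0.0352, 0.0465]
contact_force: [-0.4, 0.3, 0.5]
finger_gap: 0.0535
```

View pics/c19.png

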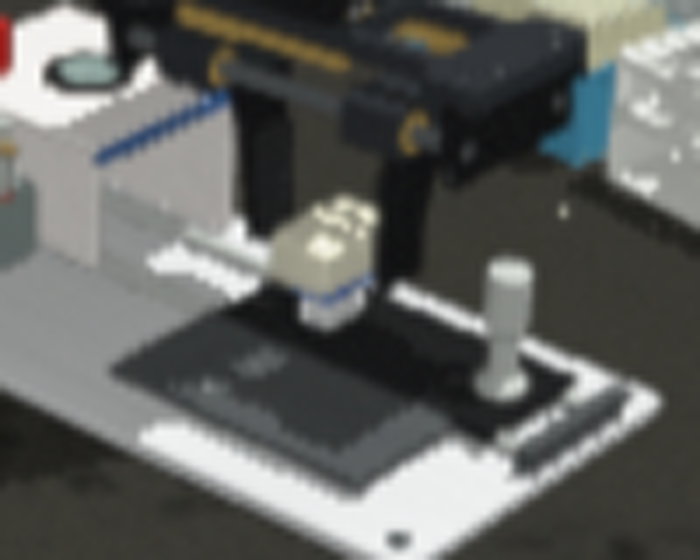

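View pics/wrist19.png

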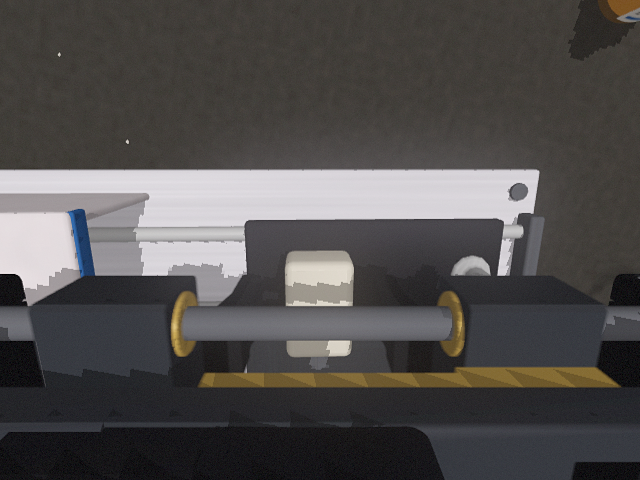

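The block rests on the pedestal. Retracting straight up.

```bash

python3 -m pendant '[0.3,0,0,-0.8,0,0.3,0,0,-1.5,0,0.3,0,0,-2,0,0.3,0,0,-3,0,0.3,0,0,-3,0,0.3,0,0,-2,0,0.3,0,0,0,0]'|grep -E 'gap|force|pos'
python3 - <<'E'
from h import *
s=observe();P=(s["tcp_pos"],s["orientation"]);np.savez("p20.npz",p=P[0],R=P[1])
for n in('wrist','side'): cv2.imwrite(f'pics/{n}20.png',eyes.read_camera(n)[:,:,::-1])
im=cv2.imread('pics/side20.png');cv2.imwrite('pics/c20.png',cv2.resize(im[195:275,270:390],None,fx=6.5,fy=6.5,interpolation=cv2.INTER_CUBIC))
E
```

```text
tcp_pos: [0.6062, -0.0299, 0.1746]
contact_force: [0.8, 0.4, 0.5]
finger_gap: 0.0608
```

View pics/c20.png

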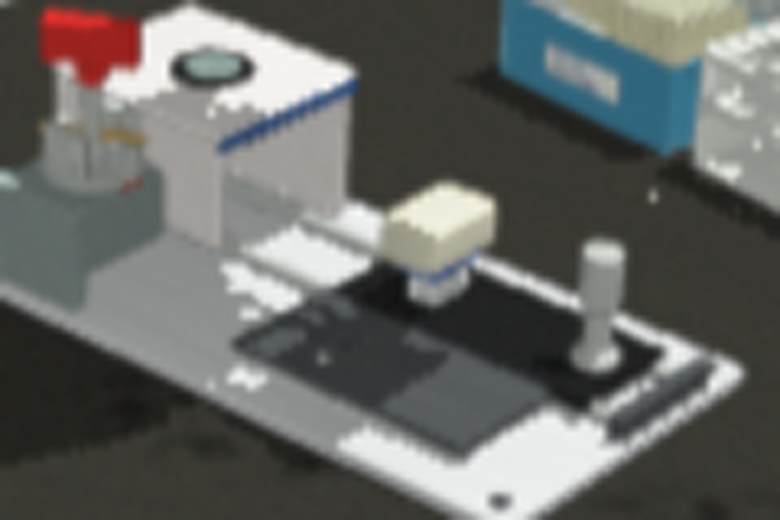

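View pics/wrist20.png

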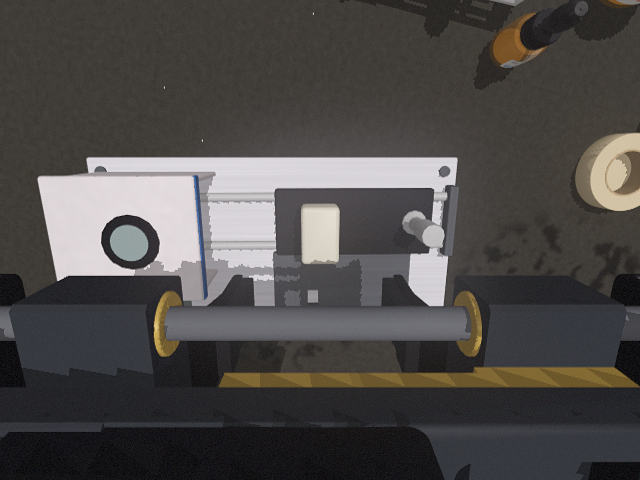

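```bash

python3 -m pendant '[0.3,0,1.5,-0.5,0,0.3,0,3,-0.5,0,0.3,0,3,-0.5,0,0.3,0,3,0,0,0.3,0,3,0,0,0.3,0,3,0,0,0.3,0,1.5,0,0,0.3,0,0,0,0]'|grep -E 'gap|force|pos'
python3 - <<'E'
from h import *
z=np.load("p20.npz");P=(z["p"],z["R"])
im=cv2.imread("pics/wrist20.png");cr=im[195:275,290:352].astype(int);m=(cr.min(2)>125).astype(np.uint8)
c=max(cv2.findContours(m,0,1)[0],key=cv2.contourArea);r=cv2.minAreaRect(c);b=cv2.boxPoints(r)+[290,195];print(b)
W=np.array([atz("wrist",p,.062,P) for p in b]);print(W.mean(0))
for i in range(4):
    e=W[(i+1)%4]-W[i];print(np.linalg.norm(e).round(4),np.arctan2(e[1],e[0]).round(3))
for n in('top','side'): cv2.imwrite(f'pics/{n}21.png',eyes.read_camera(n)[:,:,::-1])
im=cv2.imread('pics/top21.png');cv2.imwrite('pics/c21.png',cv2.resize(im[140:260,175:355],None,fx=4.4,fy=4.4,interpolation=cv2.INTER_CUBIC))
E
```

```text
tcp_pos: [0.6433, -0.2132, 0.1772]
contact_force: [-0.5, 0.1, -0.2]
finger_gap: 0.0613
[[301. 204.]
 [339. 204.]
 [339. 263.]
 [301. 263.]]
[ 0.61002967 -0.03426198  0.062     ]
0.0287 -1.327
0.047 -2.876
0.03 1.809
0.0468 0.238
```

View pics/c21.png

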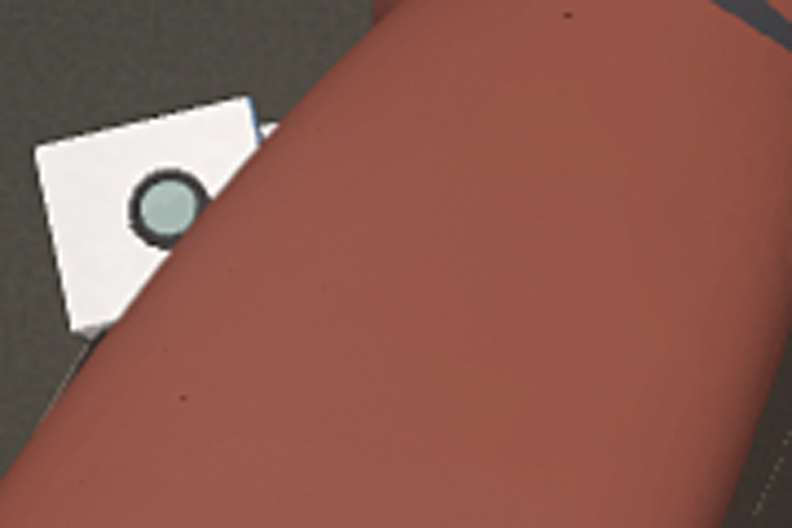

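View pics/side21.png

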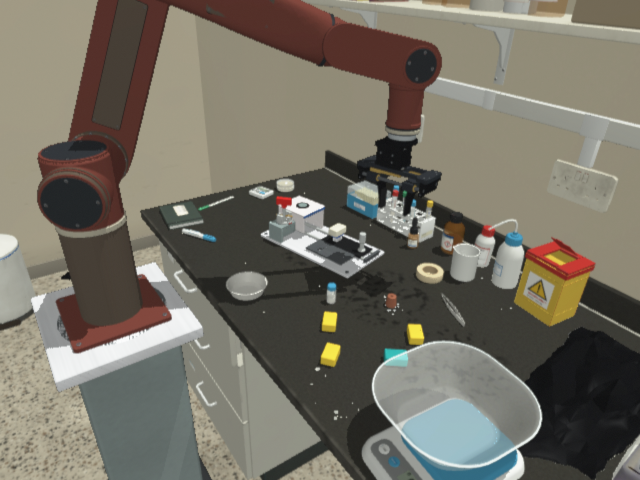

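```bash
python3 - <<'E'
from h import *
a=cv2.imread("pics/side0.png",0);b=cv2.imread("pics/side21.png",0);c=cv2.imread("pics/side11.png",0)
def loc(im,x0,y0,x1,y1):
    s=cv2.resize(im,None,fx=4,fy=4,interpolation=cv2.INTER_CUBIC); return s[y0*4:y1*4,x0*4:x1*4]
t=loc(a,318,214,331,232)
for n,im in(("0",a),("21",b)):
    r=cv2.matchTemplate(loc(im,300,195,400,275),t,cv2.TM_CCOEFF_NORMED);_,v,_,p=cv2.minMaxLoc(r);print(n,v,p[0]/4+300,p[1]/4+195)
q=[.6006,-.0025,.2475]
for tr in(0,.125,.13,.135): print(tr,proj("side",inst(*q,[0,.015-tr,.065])))
im=cv2.imread("pics/side21.png");cv2.imwrite('pics/c22.png',cv2.resize(im[190:280,260:390],None,fx=6,fy=6,interpolation=cv2.INTER_CUBIC))
E
```

```text
0 0.9999994039535522 318.0 214.0
21 0.7136609554290771 356.75 230.5
0 [[323.80559954 220.93754476]]
0.125 [[358.97740037 235.55885263]]
0.13 [[360.46371242 236.17672904]]
0.135 [[361.95649433 236.79729505]]
```

View pics/c22.png

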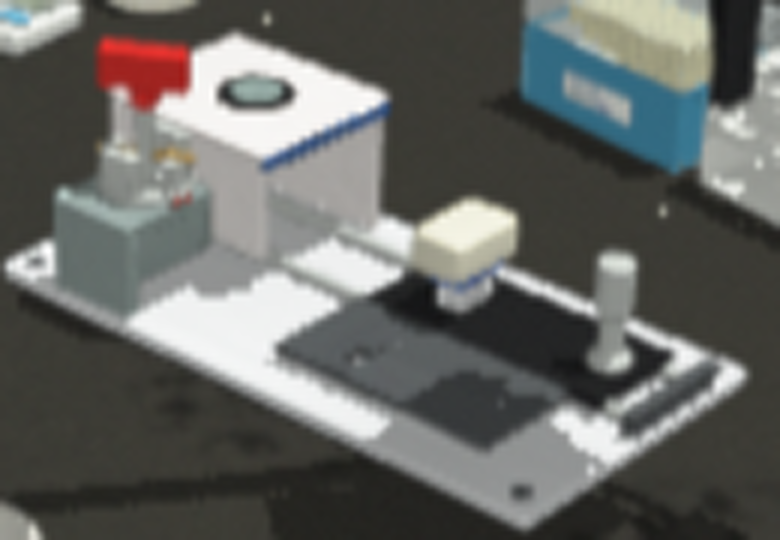

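Final checks look good. The knob shifted (38.8, 16.5) px against (38.2, 15.9) px expected for 135 mm, the handle is still up, and the vial and stopper are unmoved. Handing in.

```bash
python3 -c "
from plant import observe, ctrl
print(observe()['time_s']);print(ctrl.job_done())"
```

```text
27.0
the job is handed in; nothing more can be done
None
```

The wax block is on the pedestal, the plunger is parked up and the carriage is fully out. I handed the job in at 27.0 s; no verdict is reported.

**What I did:** I lifted the plunger about 16 mm, turned it anticlockwise about 1.04 rad and released it into the rest notch. I then drew the carriage out by its knob until it met the stop, and set the cream block on the blue pedestal with its long side along the pedestal's long side.

**Last checks:**
- **Plunger:** it stays up by itself. After release I measured its lift at about 9.7 mm, and the last picture still shows it up.
- **Carriage:** the tool travelled 136 mm and met firm resistance at the end. In the side view the knob's shift agrees with 135 mm to within 1 px.
- **Block:** the wrist camera puts its centre at (0.610, -0.034) and the pedestal at (0.609 to 0.6115, -0.034 to -0.035), so within about 1.5 mm. Its angle is about 0.24 rad against 0.248 for the stand. It sits flat in the side view.
- **Vial and stopper:** neither has moved, and the gripper is clear of everything.

**Problems and limits:**
- The tool's tilt crept up to about 6° during the moves. I corrected it before gripping, but about 2° remained when I released the block.
- The final top view was blocked by the arm, so the closing checks use the side and wrist cameras only.
- My estimates of the stand's position from the two cameras disagreed by about 4 mm, so I relied on direct measurements of the pedestal.

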